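# Close a lot of carrier cases and set the lot counter

## Task

Set the lot counter's thumb lever back to its zero notch, then stack all the black carrier cases on the bench squarely into one column on the white base plate, set down flat with their long sides along the plate's, and lay the aluminium cover squarely on top of them. After that, click the lever forward from zero one notch at a time, letting it rest in each notch, until it stands at the number of cases in the column. Leave the tub, the calculator and the trays where they are.

Things in the scene. Friction and masses are not known exactly. Their poses are not given: they have to be found in the camera images.
- base: fixed white base plate for the column, 130 mm long (its x) by 110 mm wide (its y), 8 mm thick, black corner marks. Origin: centre of the underside, on the bench; its top is 8 mm above. Cases stacked on it have undersides 8, 48, 88, .. mm above the bench
- case1: closed black plastic carrier case with latched lid, one of five alike (3 to 5 are there). 110 mm long (its x), 90 mm wide (its y), 40 mm high, flat top and underside; in the middle of both long sides a finger recess 50 mm long (along x) leaves a waist 62 mm wide to grip across, over the full height. About 0.25 kg. Origin: centre of the underside, z up
- case2: closed black plastic carrier case with latched lid, one of five alike (3 to 5 are there). 110 mm long (its x), 90 mm wide (its y), 40 mm high, flat top and underside; in the middle of both long sides a finger recess 50 mm long (along x) leaves a waist 62 mm wide to grip across, over the full height. About 0.25 kg. Origin: centre of the underside, z up
- case3: closed black plastic carrier case with latched lid, one of five alike (3 to 5 are there). 110 mm long (its x), 90 mm wide (its y), 40 mm high, flat top and underside; in the middle of both long sides a finger recess 50 mm long (along x) leaves a waist 62 mm wide to grip across, over the full height. About 0.25 kg. Origin: centre of the underside, z up
- case4: closed black plastic carrier case with latched lid, one of five alike (3 to 5 are there). 110 mm long (its x), 90 mm wide (its y), 40 mm high, flat top and underside; in the middle of both long sides a finger recess 50 mm long (along x) leaves a waist 62 mm wide to grip across, over the full height. About 0.25 kg. Origin: centre of the underside, z up
- case5: closed black plastic carrier case with latched lid, one of five alike (3 to 5 are there). 110 mm long (its x), 90 mm wide (its y), 40 mm high, flat top and underside; in the middle of both long sides a finger recess 50 mm long (along x) leaves a waist 62 mm wide to grip across, over the full height. About 0.25 kg. Origin: centre of the underside, z up
- cover: aluminium cover plate, 110 mm long (its x), 90 mm wide (its y), 8 mm thick, with one upright grip block on its middle: 70 mm long (along x), 24 mm thick (along y), standing 32 mm high on the plate (40 mm over all). About 0.4 kg, flat underside. Origin: centre of the underside, z up
- counter: fixed white lot counter, housing 90 (its x) by 100 by 60 mm high, foot 110 by 120 mm; thumb lever between two round aluminium cheeks (outer faces 18 mm either side of the middle, tops 95 mm above bench) with seven black marks, one a notch, the zero mark long. Origin: centre of the underside, on the bench. The hinge line runs along its x, 55 mm above the origin; the lever swings in its y-z plane
- lever_tip (a point): middle of the black thumb pad at the end of the lever, 85 mm from the hinge line; the pad is 26 mm wide (along the hinge line), 10 mm thick (along the swing) and 30 mm long (along the lever, 70 to 100 mm from the hinge); between the cheeks and the pad runs a stem 10 mm wide and 8 mm thick
- lever (a joint): lever angle, rad: notch k at 0.22 k, stops at 0 (count zero) and 1.32 (six). At 0 it leans 0.66 from upright to the counter's -y side; grows towards +y; upright at 0.66. Spring detents: about 4 N sideways on the pad, either way, takes it over the crest midway between notches; it snaps into the next notch and stays. Starts in one of notches 2 to 5
- tub: bystander: clear open tub of copper discs, 160 by 110 by 50 mm, loose, to be left alone. Origin: centre of the underside
- calculator: bystander: grey desk calculator, 110 by 160 by 22 mm, loose, to be left alone. Origin: centre of the underside
- trays: bystander: pile of black hole trays, 200 by 140 by 48 mm, loose, to be left alone. Origin: centre of the underside
Not all that is in view belongs to the job. What is shaped like the case4 but green or yellow is not meant.

How it is judged:
By the outcome, as a careful person would: the job done as asked, in the order asked, and still so for the second after the job is handed in, with the robot touching nothing.
Of case1, case2, case3, case4, case5 only 3 to 5 are there at a start; the rules pass over those that are not, and their reading is None.
At some moment in a run one of case1, case2, case3, case4, case5, cover may be knocked a few centimetres aside while the robot is not near it.
Once in a run the grip may slacken for a moment while it holds something.
It also fails if it takes over 210 s, if anything falls off the work surface, if the arm or the gripper's body presses on something with over 40 N, if the wrist force passes 120 N, or if a joint passes its speed limit or range.

## Robot

A 6-joint arm with a two-finger parallel gripper is mounted at the origin on the work surface. World frame = base frame: x ahead of the robot, y to its left, z up, the work surface at z = 0. Lengths are in m, angles in degrees, forces in N, time in s.
With the tool pointing down it reaches from about 0.4 to 0.825 m from the base axis. Payload 7 kg.
Tool frame: the origin (TCP) lies midway between the tips of the shut fingers; the grasp point (between the pads) lies 19 mm behind it; z points along the fingers, y is the line along which they close (so a half turn about z gives the same grasp; the last joint's range is limited). The gripper opens to 88 mm and grips with 3 to 60 N. Pads are 19 mm wide; open, the fingers measure 130 mm over their backs; the gripper's body (78 mm by 193 mm) begins 47 mm behind the grasp point.
Start: joints at [83.256, 20.546, 0.682, 0, -70.136, -16.507], TCP at [0.266, 0.62, 0.227] pointing down, gripper open.
Joint ranges: [-176.03, 176.03], [-82.01, 121.73], [-58.28, 71.71], [-173.87, 95.51], [-174.79, -0.11], [-173.66, 173.66]. Speed limits (degrees/s): [136.94, 136.94, 172.46, 180, 180, 180].

## Interface

Orientations are given as [roll, pitch, yaw] about the fixed x, y, z axes, in that order (R = Rz(yaw) Ry(pitch) Rx(roll)).
In Python, from plant import telemetry, viewer, workorder gives the robot as it stands. The module is installed in compiled form; this text tells all that it offers.
- The arm moves only by the tool carry_out, never from a script. Its argument "rows" is a list of rows, each a list of 6 numbers: the shift along the tool's x, y, z in m, then the turn, a rotation vector about the tool's x, y, z in rad. In form: [[tx, ty, tz, ax, ay, az], ...]. A call has 1 to 8 rows; each row is the pose to reach, as a shift and turn from the pose commanded when the call began, along the tool's axes at that moment; what a row does not reach only later rows make up. A row lasts 1/8 s, in which the tool goes at most 62.5 mm and 10.7 degrees, less where a joint would pass 70% of its speed; a pose out of reach is approached as far as the arm can. A call with a gripper value outside its range is refused whole. "grip" is the gripper's target within -1 to 1 (fully open at 1, half-way at 0, shut at -1), set as the call begins (left out, the last holds). The fingers move at their own pace and stop on an object; the grip force is fixed at half the most. Time passes only in rows, so rows that repeat a pose let the fingers close. It gives the time, the measured TCP pose, the force, the opening and the grip force at its end, in the units of the state.
- telemetry.get_obs(): the state, without advancing time (a new reading comes with each control period).
- viewer.snapshot(name): name is "side" or "top"; returns the picture (384x512x3 uint8, red, green, blue); there is no depth.
- viewer.camera_info(name): a dict with "intrinsics" (3x3 intrinsics, pixels), "k1" (the pictures are not rectified: a ray, as slopes to the right and down, at radius r is drawn at 1 + k1 r^2 times it, then the intrinsics apply), "extrinsics" (4x4, takes a point from camera to world coordinates). Camera axes: x right, y down, z forward; pixel columns grow to the right and rows downward; lengths in m; the calibration is good to about 2 mm. A picture is of the moment at which its call begins. camera_info takes no time and is no camera call.
- workorder.close_job(): hands the job in; it is judged then, once.
The state is a dict: "clock": time; "joint_pos": joint angles; "qvel": joint speeds; "tau": joint torques, N m; "tool_pos": TCP position; "orientation": TCP orientation; "force": force on the tool from outside, world axes, zero at the start; "moment": the same for the moment, N m; "opening": finger opening in m; "gripper_force": force on a finger pad.
Only numpy, scipy, OpenCV 4.12 (cv2) and the standard library are available. Lean on these libraries where they do the work, as an engineer would, in place of code of your own. Each camera call takes 0.05 s, during which the arm holds its last target. There are 200 camera calls.

## Working session

There is one attempt and no reset: what is moved stays moved. The work goes in short steps, Python scripts to look and compute and a tool call to move; the robot and the scene stay as the last step left them, time stands still between calls to the robot, and variables do not carry over. Pictures are saved under pics/ and viewed, at most 14 in all, crops included, and the job is handed in when it is done.

Besides the shell and the picture viewer there is one more tool, called after "Call:" as name([rows], argument=value, ...), one row to a line, values as JSON. carry_out: Moves the arm, as the interface text tells. Its arguments: {"type":"object","properties":{"rows":{"type":"array"},"grip":{"type":"number"}},"required":["rows"]}

```bash
mkdir -p pics; cat > h.py <<'E'
import numpy as np, cv2
from scipy.spatial.transform import Rotation as R
from plant import telemetry, viewer, workorder
def snap(n,f):
    im=viewer.snapshot(n)[:,:,::-1].copy(); cv2.imwrite('pics/'+f,im); return im
def cam(n):
    c=viewer.camera_info(n); return np.array(c['intrinsics']),c['k1'],np.array(c['extrinsics'])
def ray(n,u,v):
    K,k,E=cam(n); d=np.linalg.solve(K,[u,v,1.])[:2]; s=d.copy()
    for _ in range(30): s=d/(1+k*(s@s))
    return E[:3,3],E[:3,:3]@np.r_[s,1]
def pz(n,u,v,z):
    o,d=ray(n,u,v); return o+d*(z-o[2])/d[2]
def px(n,p):
    K,k,E=cam(n); q=E[:3,:3].T@(np.asarray(p,float)-E[:3,3]); s=q[:2]/q[2]; s=s*(1+k*(s@s)); return (K@np.r_[s,1])[:2]
def tri(a,b):
    (o1,d1),(o2,d2)=ray('top',*a),ray('side',*b)
    t=np.linalg.lstsq(np.c_[d1,-d2],o2-o1,rcond=None)[0]
    p,q=o1+t[0]*d1,o2+t[1]*d2; return (p+q)/2,np.linalg.norm(p-q)
def st():
    o=telemetry.get_obs(); print({k:np.round(o[k],3) for k in ['clock','tool_pos','orientation','force','opening','gripper_force','joint_pos']}); return o
E
python3 - <<'E'
from h import *
o=st()
a=snap('top','t0.png'); b=snap('side','s0.png')
for n in('top','side'):
    K,k,E=cam(n);print(n,K.round(1).tolist(),k,E.round(3).tolist())
cv2.imwrite('pics/t0b.png',cv2.resize(a,(800,600),interpolation=cv2.INTER_CUBIC));cv2.imwrite('pics/s0b.png',cv2.resize(b,(800,600),interpolation=cv2.INTER_CUBIC))
E
```

```text
{'clock': np.float64(0.0), 'tool_pos': array([0.266, 0.62 , 0.226]), 'orientation': array([ 1.79906e+02, -7.00000e-03, -2.32580e+01]), 'force': array([-0.549,  0.344, -0.533]), 'opening': np.float64(0.088), 'gripper_force': np.float64(0.0), 'joint_pos': array([ 8.3256e+01,  2.0592e+01,  6.3400e-01, -2.1000e-02, -7.0135e+01,
       -1.6506e+01])}
top [[348.3, 0.0, 256.6], [0.0, 348.3, 195.0], [0.0, 0.0, 1.0]] 0.012966992702333527 [[0.001, -0.991, 0.131, 0.377], [-1.0, -0.001, -0.005, -0.086], [0.005, -0.131, -0.991, 1.135], [0.0, 0.0, 0.0, 1.0]]
side [[418.4, 0.0, 257.6], [0.0, 418.4, 191.9], [0.0, 0.0, 1.0]] -0.10101314627827751 [[0.997, -0.036, 0.062, 0.462], [-0.071, -0.617, 0.784, -1.068], [0.01, -0.786, -0.618, 0.881], [0.0, 0.0, 0.0, 1.0]]
```

View pics/t0b.png

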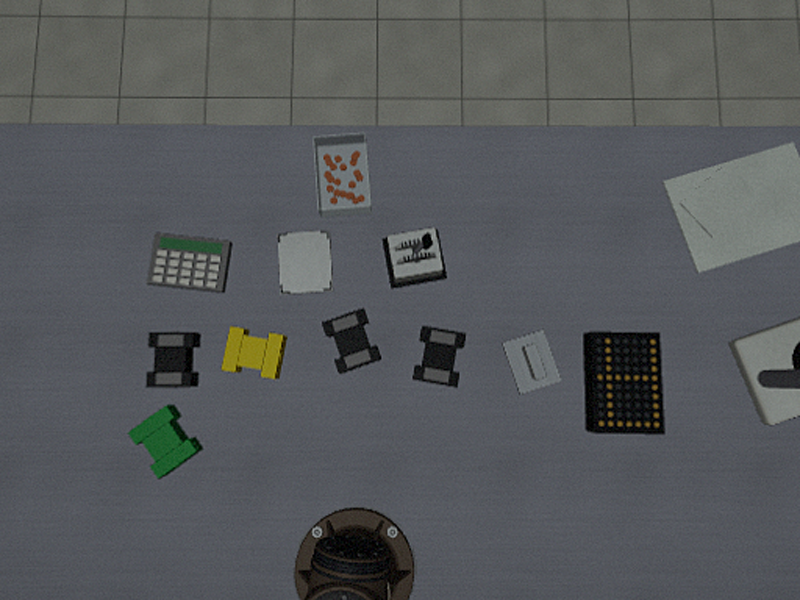

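View pics/s0b.png

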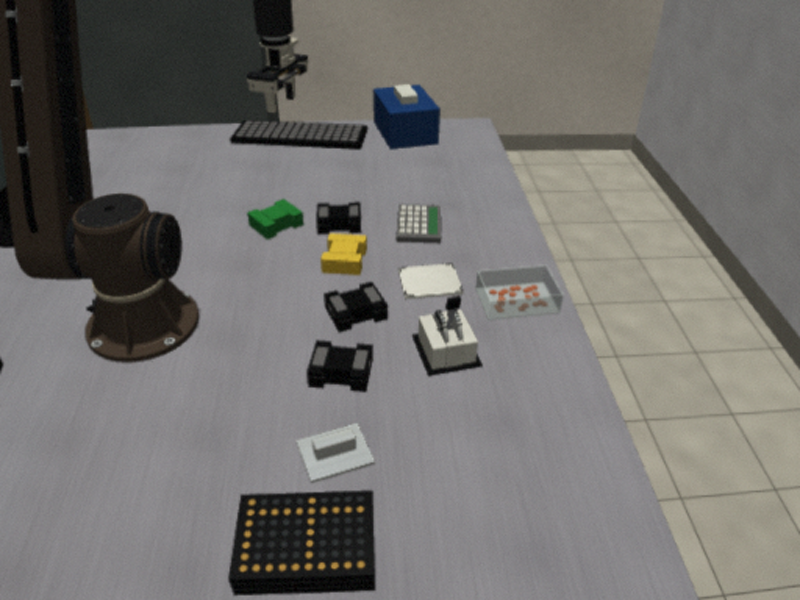

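The three black cases are at about (173,360), (351,341) and (440,357) in the 800-px top view. They have the carrier shape and are black. The yellow one (254,353) and green one (165,441) have the same shape but the wrong colour, so they're not meant. The black hole trays at (624,383) are a bystander. The cover is at (531,362), the base at (304,262) and the counter at (415,257). I'll confirm in an enlarged crop.

```bash
python3 - <<'E'
from h import *
a=cv2.imread('pics/t0.png');b=cv2.imread('pics/s0.png')
def c(im,x0,y0,x1,y1,s,g=1.6):
    k=cv2.resize(im[y0:y1,x0:x1],None,fx=s,fy=s,interpolation=cv2.INTER_CUBIC); return np.clip(k.astype(float)*g,0,255).astype(np.uint8)
M=np.zeros((600,800,3),np.uint8)
def put(k,x,y): M[y:y+k.shape[0],x:x+k.shape[1]]=k
put(c(a,88,190,368,260,2.85,2.2),0,0)   # cases row, y190-260
put(c(a,240,140,290,190,7.6),0,210)   # counter top
put(c(b,260,180,312,240,6.3),400,210) # counter side
cv2.imwrite('pics/m1.png',M)
N=np.zeros((600,800,3),np.uint8);M=N
put(c(a,90,205,132,252,6,2.2),0,0)
put(c(a,202,192,247,242,6,2.2),260,0)
put(c(a,260,203,302,251,6,2.2),540,0)
put(c(a,172,140,217,192,5.5,1.3),0,305)
put(c(a,317,205,363,256,5.5,1.6),260,305)
cv2.imwrite('pics/m2.png',M)
E
```

```text
(no output)
```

View pics/m1.png

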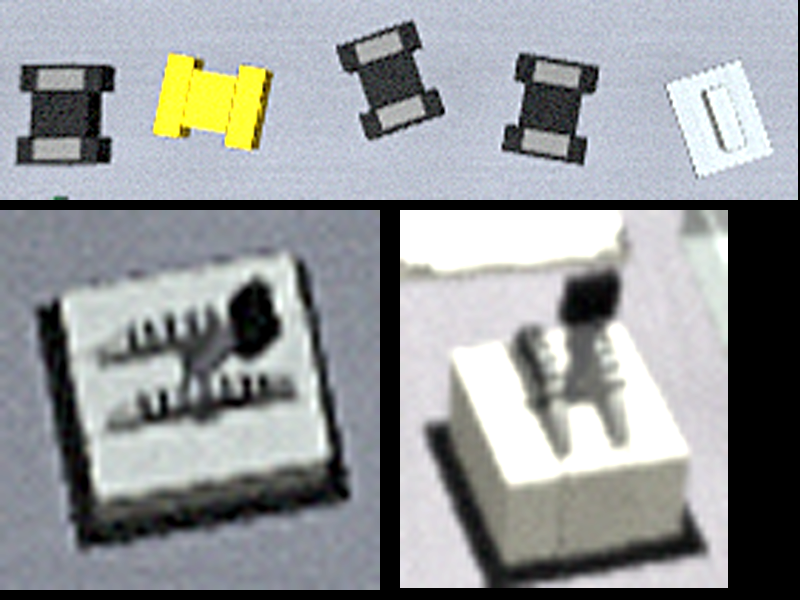

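View pics/m2.png

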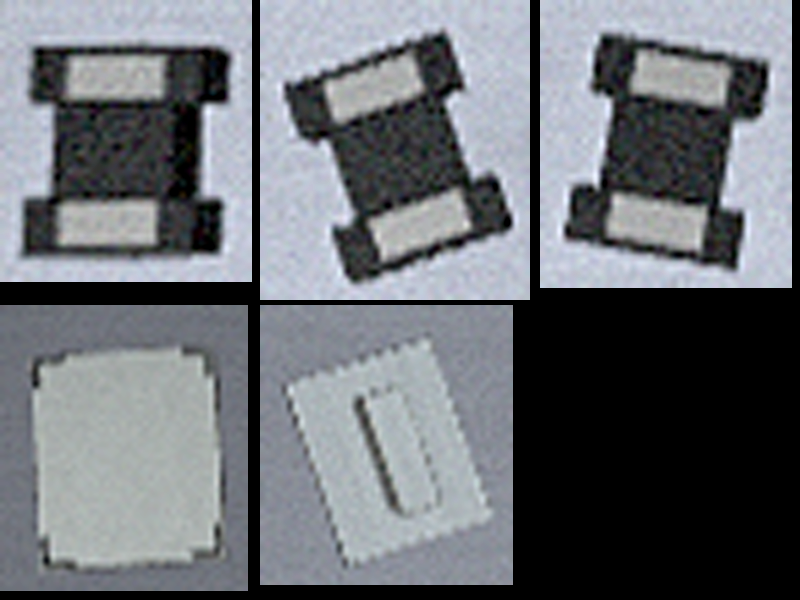

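Crops confirm it: the three H-shaped black cases with grey stickers are real. The cover has a bright plate with an upright block, and the lever's pad leans towards image right in the top view. Next I'll fit poses.

```bash
cat >> h.py <<'E'
from scipy.optimize import minimize, least_squares
def P2(p,xy): 
    c,s=np.cos(p[2]),np.sin(p[2]); return np.asarray(xy)@np.array([[c,s],[-s,c]])+p[:2]
H=np.array([[-55,-45],[-25,-45],[-25,-31],[25,-31],[25,-45],[55,-45],[55,45],[25,45],[25,31],[-25,31],[-25,45],[-55,45]])/1000
REC=lambda a,b:np.array([[-a,-b],[a,-b],[a,b],[-a,b]])/2
def render(n,p,prs,S,x0,y0,w,h):
    m=np.zeros((h*S,w*S),np.uint8)
    for poly,zs in prs:
        for z in zs:
            q=np.array([px(n,[*v,z]) for v in P2(p,poly)]); q=((q+.5-[x0,y0])*S-.5)
            cv2.fillPoly(m,[np.round(q*16).astype(np.int32)],1,shift=4)
    return m
def fit(n,im,mask,p0,prs,box,S=4):
    x0,y0,x1,y1=box
    m=cv2.resize(mask[y0:y1,x0:x1].astype(np.float32),None,fx=S,fy=S,interpolation=cv2.INTER_LINEAR)
    f=lambda p:np.abs(render(n,p,prs,S,x0,y0,x1-x0,y1-y0)-m).mean()
    best=None
    for d in (0,.15,-.15):
        r=minimize(f,np.add(p0,[0,0,d]),method='Nelder-Mead',options=dict(initial_simplex=np.add(p0,[0,0,d])+np.vstack([np.zeros(3),np.diag([.008,.008,.1])]),xatol=1e-4,fatol=1e-6))
        if best is None or r.fun<best.fun: best=r
    return best.x,best.fun,m.mean()
def casemask(im):
    g=cv2.GaussianBlur(im,(3,3),0).max(2); d=(g<62).astype(np.uint8)
    k,_=cv2.findContours(d,cv2.RETR_EXTERNAL,cv2.CHAIN_APPROX_NONE); o=np.zeros_like(d); cv2.drawContours(o,k,-1,1,-1); return o
def corners(n,pts,z,a,b,yaw0):
    w=np.array([pz(n,*q,z)[:2] for q in pts]); e=REC(a,b)
    r=min((least_squares(lambda p:(P2(p,np.roll(e,i,0))-w).ravel(),[*w.mean(0),yaw0]) for i in range(4)),key=lambda r:(round(r.cost,6)))
    return r.x,np.linalg.norm(r.fun.reshape(-1,2),axis=1)
ZC=np.linspace(0,.04,6)
E
python3 - <<'E'
from h import *
a=cv2.imread('pics/t0.png')
print('bg',a[270,200],'case',a[225,112], a[212,108])
mk=casemask(a)
for nm,uv,box in[('A',(110,229),(84,200,138,258)),('B',(225,218),(197,187,253,247)),('C',(281,228),(255,198,308,256))]:
    w=pz('top',*uv,.04); r=fit('top',a,mk,[w[0],w[1],0],[(H,ZC)],box); print(nm,r[0].round(4),np.degrees(r[0][2]).round(1),r[1:])
un=lambda pts,s,o,org:[((x-o[0]+.5)/s-.5+org[0],(y-o[1]+.5)/s-.5+org[1]) for x,y in pts]
for nm,pts,z,ab,y in[('base',un([(33,355),(212,347),(222,558),(42,569)],5.5,(0,305),(172,140)),.008,(130,110),0),
 ('cover',un([(287,385),(430,338),(492,520),(347,565)],5.5,(260,305),(317,205)),.008,(110,90),.3),
 ('counter',un([(62,297),(293,255),(330,460),(95,500)],7.6,(0,210),(240,140)),.06,(90,100),.2)]:
    r=corners('top',pts,z,ab[0]/1,ab[1]/1,y) if 0 else corners('top',pts,z,*ab,y); print(nm,r[0].round(4),np.degrees(r[0][2]).round(1),r[1].round(4))
t=un([(253,317)],7.6,(0,210),(240,140))[0];s=un([(592,297)],6.3,(400,210),(260,180))[0]
print('tip',tri(t,s))
E
```

```text
bg [96 93 85] case [28 33 34] [64 68 61]Traceback (most recent call last):
  File "<stdin>", line 6, in <module>
  File "h.py", line 40, in fit
    r=minimize(f,np.add(p0,[0,0,d]),method='Nelder-Mead',options=dict(initial_simplex=np.add(p0,[0,0,d])+np.vstack([np.zeros(3),np.diag([.008,.008,.1])]),xatol=1e-4,fatol=1e-6))
    res = _minimize_neldermead(fun, x0, args, callback, bounds=bounds,
                               **options)
    fxcc = func(xcc)
    fx = function(np.copy(x), *(wrapper_args + args))
  File "h.py", line 37, in <lambda>
    f=lambda p:np.abs(render(n,p,prs,S,x0,y0,x1-x0,y1-y0)-m).mean()
                      ~~~~~~^^^^^^^^^^^^^^^^^^^^^^^^^^^^^
  File "h.py", line 31, in render
    q=np.array([px(n,[*v,z]) for v in P2(p,poly)]); q=((q+.5-[x0,y0])*S-.5)
                ~~^^^^^^^^^^
  File "h.py", line 15, in px
    K,k,E=cam(n); q=E[:3,:3].T@(np.asarray(p,float)-E[:3,3]); s=q[:2]/q[2]; s=s*(1+k*(s@s)); return (K@np.r_[s,1])[:2]
          ~~~^^^
  File "h.py", line 7, in cam
    c=viewer.camera_info(n); return np.array(c['intrinsics']),c['k1'],np.array(c['extrinsics'])
ValueError: time passes only in moves, steps and waits
```

```bash
python3 - <<'E'
s=open('h.py').read()
s=s.replace("def cam(n):","from functools import lru_cache\n@lru_cache\ndef cam(n):").replace("[-a,b]])/2","[-a,b]])/2000")
open('h.py','w').write(s)
E
cat > m.py <<'E'
from h import *
a=cv2.imread('pics/t0.png')
mk=casemask(a)
for nm,uv,box in[('A',(110,229),(84,200,138,258)),('B',(225,218),(197,187,253,247)),('C',(281,228),(255,198,308,256))]:
    w=pz('top',*uv,.04); r=fit('top',a,mk,[w[0],w[1],0],[(H,ZC)],box); print(nm,r[0].round(4),np.degrees(r[0][2]).round(1),r[1:])
un=lambda pts,s,o,org:[((x-o[0]+.5)/s-.5+org[0],(y-o[1]+.5)/s-.5+org[1]) for x,y in pts]
for nm,pts,z,ab,y in[('base',un([(33,355),(212,347),(222,558),(42,569)],5.5,(0,305),(172,140)),.008,(130,110),0),
 ('cover',un([(287,385),(430,338),(492,520),(347,565)],5.5,(260,305),(317,205)),.008,(110,90),.3),
 ('counter',un([(62,297),(293,255),(330,460),(95,500)],7.6,(0,210),(240,140)),.06,(90,100),.2)]:
    r=corners('top',pts,z,*ab,y); print(nm,r[0].round(4),np.degrees(r[0][2]).round(1),r[1].round(4))
t=un([(253,317)],7.6,(0,210),(240,140))[0];s=un([(592,297)],6.3,(400,210),(260,180))[0]
print('tip',tri(t,s))
E
python3 m.py
```

```text
A [0.4116 0.371  0.009 ] 0.5 (np.float64(0.018965641036629677), np.float32(0.33333334))
B [0.4503 0.01   0.3453] 19.8 (np.float64(0.01559361070394516), np.float32(0.26458332))
C [ 0.4188 -0.1676 -0.176 ] -10.1 (np.float64(0.016158709302544594), np.float32(0.28985035))
base [ 0.618   0.1127 -3.0475] -174.6 [0.1072 0.1106 0.1067 0.1102]
cover [ 0.4084 -0.3601  3.4236] 196.2 [0.0906 0.0888 0.0905 0.0887]
counter [ 0.6251 -0.1181  0.2413] 13.8 [0.0915 0.086  0.0922 0.0854]
tip (array([ 0.63016572, -0.13817301,  0.13882914]), np.float64(0.0011915023922685914))
```

```bash
sed -i 's/r=corners(.top.,pts,z/r=corners("top",pts[::-1],z/' m.py; python3 m.py; python3 - <<'E'
from h import *
A=np.mean([viewer.snapshot('top')[:,:,::-1].astype(float) for _ in range(4)],0);B=np.mean([viewer.snapshot('side')[:,:,::-1].astype(float) for _ in range(4)],0)
def c(im,x0,y0,x1,y1,w,h):return cv2.normalize(cv2.resize(im[y0:y1,x0:x1],(w,h),interpolation=cv2.INTER_LANCZOS4),None,0,255,cv2.NORM_MINMAX).astype(np.uint8)
M=np.zeros((600,800,3),np.uint8)
M[:300,:]=c(A,248,150,288,165+3-3,800,300) if 0 else c(A,250,152,282,168,800,300)*1
M[300:,:420]=c(B,276,190,304,210+0,420,300)
M[300:,430:]=c(B,274,196,299,216,370,300)
cv2.imwrite('pics/z.png',M)
E
```

```text
A [0.4116 0.371  0.009 ] 0.5 (np.float64(0.018965641036629677), np.float32(0.33333334))
B [0.4503 0.01   0.3453] 19.8 (np.float64(0.01559361070394516), np.float32(0.26458332))
C [ 0.4188 -0.1676 -0.176 ] -10.1 (np.float64(0.016158709302544594), np.float32(0.28985035))
base [0.618  0.1127 0.0628] 3.6 [0.0018 0.0012 0.0016 0.0011]
cover [ 0.4084 -0.3601  0.3016] 17.3 [0.0003 0.0007 0.0008 0.0007]
counter [ 0.6251 -0.1181  0.1727] 9.9 [0.0012 0.0016 0.0008 0.0023]
tip (array([ 0.63016572, -0.13817301,  0.13882914]), np.float64(0.0011915023922685914))
```

View pics/z.png

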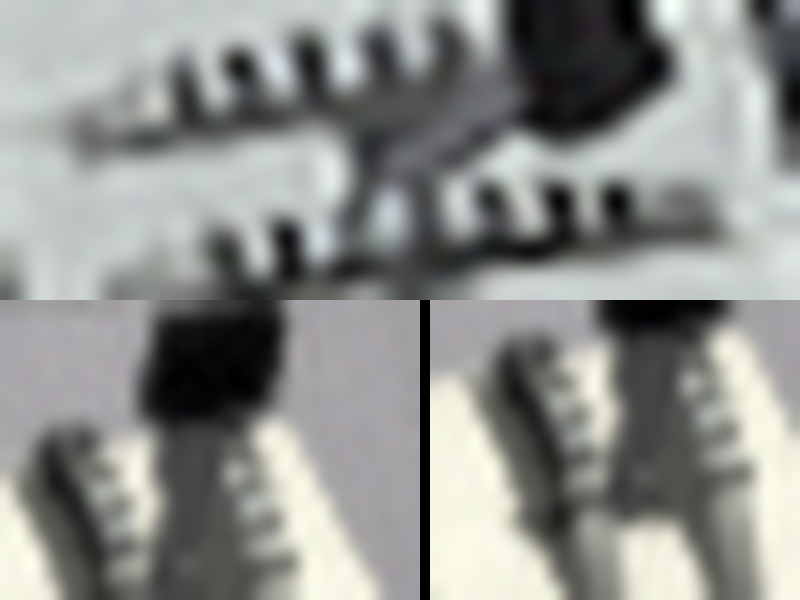

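```bash
python3 - <<'E'
from h import *
M=[]
for n in('top','side'):
    I=np.mean([viewer.snapshot(n)[:,:,::-1].astype(float) for _ in range(6)],0).astype(np.float32)
    c=np.array([.6251,-.1181]);yaw=.1727
    ph=np.linspace(-1,1,300); xs=np.linspace(-.03,.03,140)
    mx=np.zeros((140,300),np.float32);my=mx.copy()
    for i,x in enumerate(xs):
        for j,p in enumerate(ph):
            w=P2([*c,yaw],[[x,.0405*np.sin(p)]])[0]; mx[i,j],my[i,j]=px(n,[*w,.055+.0405*np.cos(p)])
    s=cv2.remap(I,mx,my,cv2.INTER_CUBIC); M.append(cv2.resize(cv2.normalize(s,None,0,255,cv2.NORM_MINMAX).astype(np.uint8),(800,290)))
cv2.imwrite('pics/unw.png',np.vstack(M))
E
```

```text
(no output)
```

View pics/unw.png

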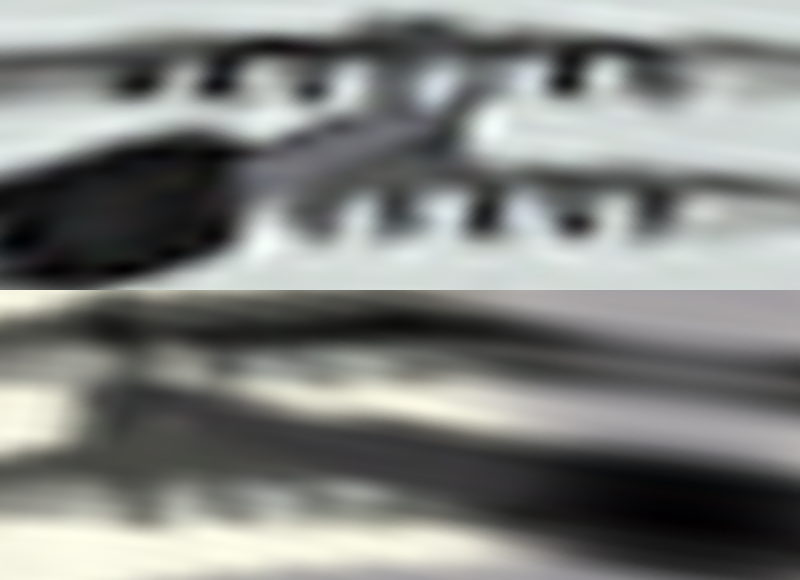

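The strip shows ordinary-length marks at the +0.66 end (x≈655, upper strip). The mark at the -0.66 end (x≈135, lower strip) is longer. Zero is therefore at the world -y end, the counter's yaw is about +9.9°, and the lever is at notch 2 (lean 0.22). I'll start with the lever.

```bash
cat >> h.py <<'E'
def plan(p,yaw):
    o=telemetry.get_obs(); T=R.from_euler('xyz',o['orientation'],degrees=True); G=R.from_euler('xyz',[180,0,yaw],degrees=True)
    print('row',np.round(np.r_[T.inv().apply(np.subtract(p,o['tool_pos'])),(T.inv()*G).as_rotvec()],4).tolist())
CT=[.6251,-.1181,.1727]
def ct(y,z): return [*P2(CT,[[0,y]])[0],z]
E
python3 - <<'E'
from h import *
plan(ct(.045,.227),-80.1)
E
```

```text
row [0.5963, 0.4991, -0.0004, -0.0, 0.0, 0.9923]
```

Call:
carry_out([
  [0.06,0.05,0,0,0,0.1],
  [0.12,0.1,0,0,0,0.2],
  [0.18,0.15,0,0,0,0.3],
  [0.22,0.185,0,0,0,0.37],
  [0.26,0.22,0,0,0,0.45],
  [0.3,0.25,0,0,0,0.55],
  [0.34,0.285,0,0,0,0.65],
  [0.38,0.32,0,0,0,0.75],
], grip=-1)

```text
clock: 2.1
tool_pos: [0.4899, 0.1743, 0.227]
orientation: [-179.9, 0.0, -66.4]
force: [0.7, 0.4, 0.4]
opening: 0.0133
gripper_force: 0.0
```

```bash
python3 - <<'E'
from h import *
st();plan(ct(.045,.227),-80.1)
E
```

```text
{'clock': np.float64(2.1), 'tool_pos': array([0.49 , 0.174, 0.227]), 'orientation': array([-1.79943e+02,  1.00000e-02, -6.63990e+01]), 'force': array([0.747, 0.413, 0.371]), 'opening': np.float64(0.013), 'gripper_force': np.float64(0.0), 'joint_pos': array([ 4.1230e+01,  5.8290e+00, -1.8672e+01,  9.0000e-03, -6.5442e+01,
       -1.7632e+01])}
row [0.2783, -0.0175, -0.0, -0.001, 0.0003, 0.2391]
```

Call:
carry_out([
  [0.056,-0.004,0,0,0,0.05],
  [0.11,-0.008,0,0,0,0.1],
  [0.165,-0.011,0,0,0,0.15],
  [0.22,-0.014,0,0,0,0.2],
  [0.262,-0.016,0,0,0,0.239],
  [0.278,-0.0175,0,0,0,0.239],
  [0.278,-0.0175,0.05,0,0,0.239],
  [0.278,-0.0175,0.108,0,0,0.239],
])

```text
clock: 3.1
tool_pos: [0.6183, -0.0709, 0.1186]
orientation: [-179.8, 0.0, -79.9]
force: [0.9, -0.2, -0.9]
opening: 0.0002
gripper_force: 0.0
```

```bash
python3 - <<'E'
from h import *
st();plan(ct(.0,.118),-80.1);plan(ct(-.033,.118),-80.1)
im=[snap('side','s1.png'),snap('top','t1.png')]
M=np.hstack([cv2.resize(im[0][150:250,240:340],(400,400),interpolation=cv2.INTER_CUBIC),cv2.resize(im[1][120:220,210:310],(400,400),interpolation=cv2.INTER_CUBIC)])
cv2.imwrite('pics/l1.png',M)
E
```

```text
{'clock': np.float64(3.1), 'tool_pos': array([ 0.618, -0.071,  0.119]), 'orientation': array([-1.79798e+02,  4.00000e-03, -7.98980e+01]), 'force': array([ 0.851, -0.248, -0.897]), 'opening': np.float64(0.0), 'gripper_force': np.float64(0.0), 'joint_pos': array([ 1.1406e+01,  2.0506e+01, -1.4451e+01,  1.0000e-03, -5.4841e+01,
       -1.3040e+00])}
row [0.0476, 0.0016, 0.0006, -0.0035, 0.0001, 0.0035]
row [0.0806, 0.0017, 0.0006, -0.0035, 0.0001, 0.0035]
```

View pics/l1.png

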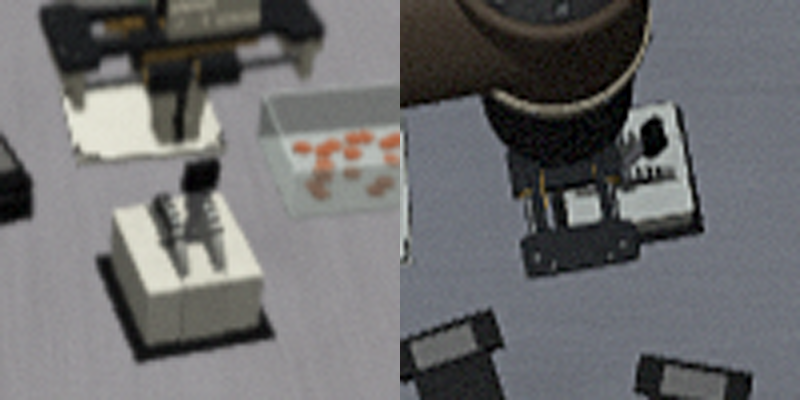

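The picture shows the shut fingers behind the lever on its +y side, clear of the pad, at (170,110) against the pad at (200,178) in the crop. I'll push slowly.

Call:
carry_out([
  [0.03,0.001,0,0,0,0],
  [0.045,0.002,0,0,0,0],
  [0.052,0.002,0,0,0,0],
  [0.058,0.002,0,0,0,0],
  [0.064,0.002,0,0,0,0],
  [0.069,0.002,0,0,0,0],
  [0.073,0.002,0,0,0,0],
  [0.077,0.002,0,0,0,0],
])

```text
clock: 4.2
tool_pos: [0.629, -0.1477, 0.1186]
orientation: [180.0, -0.0, -79.9]
force: [-0.3, -0.7, -0.3]
opening: 0.0001
gripper_force: 0.0
```

Call:
carry_out([
  [0.003,0,0,0,0,0],
  [0.004,0,0,0,0,0],
])

```text
clock: 4.45
tool_pos: [0.6296, -0.1516, 0.1186]
orientation: [-180.0, -0.0, -79.9]
force: [0.5, 0.5, -0.4]
opening: 0.0005
gripper_force: 0.1
```

Call:
carry_out([
  [-0.03,0,-0.02,0,0,0],
  [-0.04,0,-0.08,0,0,0],
  [-0.04,0,-0.11,0,0,-0.1],
  [-0.04,0.05,-0.11,0,0,-0.28],
  [-0.04,0.1,-0.11,0,0,-0.46],
  [-0.03,0.15,-0.11,0,0,-0.64],
  [-0.02,0.19,-0.11,0,0,-0.8],
  [0,0.2,-0.11,0,0,-0.95],
], grip=1)

```text
clock: 5.45
tool_pos: [0.4306, -0.1866, 0.2294]
orientation: [-179.9, -0.1, -25.2]
force: [1.2, 0.1, -0.3]
opening: 0.0749
gripper_force: 0.0
```

```bash
cat >> h.py <<'E'
def crop(im,x0,y0,x1,y1,w,h): return cv2.resize(im[y0:y1,x0:x1],(w,h),interpolation=cv2.INTER_CUBIC)
def fitcase(im,p0,z=0,n='top'):
    u,v=px(n,[p0[0],p0[1],z+.02]).astype(int); b=(u-30,v-30,u+30,v+30)
    mk=casemask(im); k=np.zeros_like(mk); k[b[1]:b[3],b[0]:b[2]]=mk[b[1]:b[3],b[0]:b[2]]
    _,L,S,_=cv2.connectedComponentsWithStats(k); k=(L==1+S[1:,4].argmax())
    r=fit(n,im,k,p0,[(H,ZC+z)],b); print('case',r[0].round(4),np.degrees(r[0][2]).round(1),round(r[1],4),r[2]); return r[0]
E
python3 - <<'E'
from h import *
st()
a=snap('top','t2.png'); b=snap('side','s2.png')
for p in ([.4116,.371,0],[.4503,.01,.34],[.4188,-.1676,-.17]): p=fitcase(a,p)
plan([*p[:2],.15],np.degrees(p[2])); plan([*p[:2],.012],np.degrees(p[2]))
cv2.imwrite('pics/c2.png',np.hstack([crop(b,250,170,320,240,400,500),crop(a,240,130,300,190,400,500)]))
E
```

```text
{'clock': np.float64(5.45), 'tool_pos': array([ 0.431, -0.187,  0.229]), 'orientation': array([-1.79943e+02, -8.40000e-02, -2.51660e+01]), 'force': array([ 1.226,  0.096, -0.291]), 'opening': np.float64(0.075), 'gripper_force': np.float64(0.0), 'joint_pos': array([ 6.8100e-01,  5.8200e-01, -2.4001e+01, -1.6000e-02, -6.5315e+01,
        6.4160e+01])}
case [ 4.120e-01  3.711e-01 -3.000e-04] -0.0 0.0216 0.27805555
case [ 0.4103  0.0601 -0.0258] -1.5 0.0627 0.29972222
case [ 0.4464 -0.169  -0.4327] -24.8 0.4688 0.72194445
row [0.0051, -0.0228, 0.0792, -0.0003, -0.0013, -0.0102]
row [0.005, -0.0228, 0.2172, -0.0003, -0.0013, -0.0102]
```

View pics/c2.png

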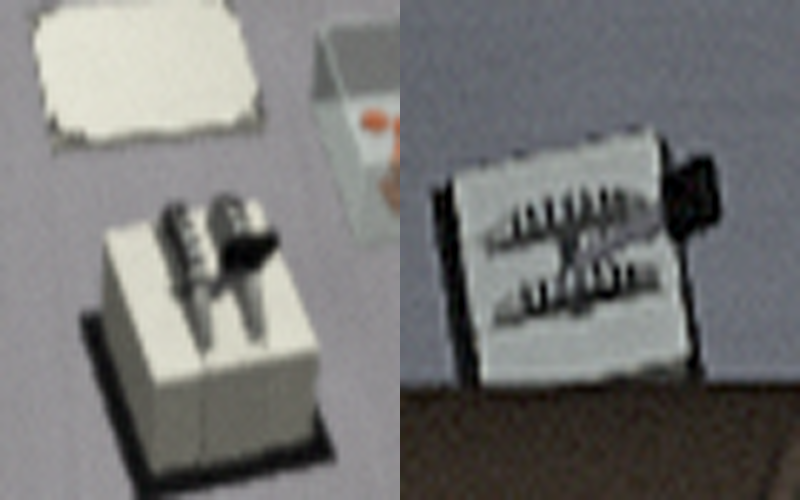

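The lever now stands at the -y end stop (pad at (692,195) in the right crop). The long mark shows at (175,288) in the left crop, so this is zero. I'll refit B and C from the side camera, since the arm hides them in the top view.

```bash
python3 - <<'E'
from h import *
print(tri((283.3,152.9),(293.2,204.5)), ct(-.052,.122))
b=cv2.imread('pics/s2.png');b0=cv2.imread('pics/s0.png')
for im in(b0,b):
  for p in ([.4503,.01,.345],[.4188,-.1676,-.176]): q=fitcase(im,p,n='side')
p=[.4188,-.1676,-.176]
plan([*p[:2],.11],np.degrees(p[2])); plan([*p[:2],.012],np.degrees(p[2]))
E
```

```text
(array([ 0.63604753, -0.17007747,  0.12378492]), np.float64(0.0017409647646596778)) [np.float64(0.634035826017828), np.float64(-0.16932646789872505), 0.122]
case [0.4484 0.0117 0.329 ] 18.9 0.0406 0.20555556
case [ 0.4167 -0.1674 -0.1587] -9.1 0.0549 0.25416666
case [0.4488 0.0118 0.3223] 18.5 0.0701 0.175
case [ 0.4173 -0.1667 -0.1421] -8.1 0.0576 0.25111112
row [-0.0204, -0.0123, 0.1192, -0.0002, -0.0013, -0.2669]
row [-0.0206, -0.0123, 0.2172, -0.0002, -0.0013, -0.2669]
```

Lever tip matches zero to within 2 mm, and C hasn't moved. Grasping C.

Call:
carry_out([
  [-0.02,-0.012,0.05,0,0,-0.15],
  [-0.0205,-0.0125,0.1,0,0,-0.264],
  [-0.0205,-0.0125,0.14,0,0,-0.264],
  [-0.0205,-0.0125,0.18,0,0,-0.264],
  [-0.0205,-0.0125,0.205,0,0,-0.264],
  [-0.0205,-0.0125,0.217,0,0,-0.264],
  [-0.0205,-0.0125,0.217,0,0,-0.264],
])

```text
clock: 6.42
tool_pos: [0.4195, -0.166, 0.0112]
orientation: [180.0, 0.1, -10.4]
force: [-0.3, 0.1, 0.7]
opening: 0.0876
gripper_force: 0.0
```

Call:
carry_out([
  [0,0,0,0,0,0],
  [0,0,0,0,0,0],
  [0,0,0,0,0,0],
  [0,0,0,0,0,0],
  [0,0,0,0,0,0],
  [0,0,0,0,0,0],
], grip=-1)

```text
clock: 7.18
tool_pos: [0.42, -0.1664, 0.0123]
orientation: [180.0, -0.1, -10.3]
force: [-1.3, -0.9, 6.4]
opening: 0.0618
gripper_force: 30.0
```

```bash
cat >> h.py <<'E'
BASE=[.618,.1127,.0628]
E
python3 - <<'E'
from h import *
st(); plan([*BASE[:2],.14],3.6)
E
```

```text
{'clock': np.float64(7.175), 'tool_pos': array([ 0.42 , -0.166,  0.012]), 'orientation': array([ 1.79994e+02, -6.20000e-02, -1.03440e+01]), 'force': array([-1.306, -0.896,  6.361]), 'opening': np.float64(0.062), 'gripper_force': np.float64(30.0), 'joint_pos': array([ 3.5250e+00,  1.5106e+01, -4.2016e+01,  3.8000e-02, -3.2820e+01,
        7.6099e+01])}
row [0.1448, -0.3101, -0.1276, 0.0002, -0.0011, -0.2434]
```

Call:
carry_out([
  [0,0,-0.03,0,0,0],
  [0,0,-0.07,0,0,0],
  [0.01,-0.03,-0.11,0,0,0],
  [0.03,-0.07,-0.14,0,0,-0.04],
  [0.055,-0.12,-0.14,0,0,-0.1],
  [0.08,-0.17,-0.14,0,0,-0.15],
  [0.1,-0.21,-0.14,0,0,-0.2],
  [0.115,-0.245,-0.14,0,0,-0.243],
])

```text
clock: 8.18
tool_pos: [0.5771, 0.0557, 0.151]
orientation: [-180.0, 0.1, 3.7]
force: [-0.9, 0.3, -3.0]
opening: 0.0621
gripper_force: 30.0
```

```bash
python3 - <<'E'
from h import *
st()
for n in('top','side'):
    a=cv2.imread('pics/t0.png' if n=='top' else 'pics/s0.png')
    u,v=px(n,[*BASE[:2],.008]).astype(int); b=(u-33,v-33,u+33,v+33)
    g=cv2.GaussianBlur(a,(3,3),0).astype(int); 
    thr=(g[v,u,2]+g[v+32,u-28,2])/2; mk=(g[:,:,2]>thr).astype(np.uint8)
    k=np.zeros_like(mk);k[b[1]:b[3],b[0]:b[2]]=mk[b[1]:b[3],b[0]:b[2]]
    _,L,S,_=cv2.connectedComponentsWithStats(k); k=(L==1+S[1:,4].argmax()).astype(np.uint8); S1=k.sum()
    r=fit(n,a,k,BASE,[(REC(130,110),[.008])],b); print(n,thr,r[0].round(4),r[1:],)
plan([*BASE[:2],.14],3.6)
E
```

```text
{'clock': np.float64(8.175), 'tool_pos': array([0.577, 0.056, 0.151]), 'orientation': array([-1.79991e+02,  5.10000e-02,  3.66600e+00]), 'force': array([-0.902,  0.276, -2.981]), 'opening': np.float64(0.062), 'gripper_force': np.float64(29.998), 'joint_pos': array([ 2.4810e+01,  1.5161e+01, -1.7516e+01, -3.2000e-02, -5.7367e+01,
        6.8873e+01])}
top 108.0 [0.6183 0.1136 0.0913] (np.float64(0.029198680073022842), np.float32(0.27272728))
side 173.5 [0.6164 0.1148 0.0862] (np.float64(0.017847150564193726), np.float32(0.14302112))
row [0.0445, -0.0543, 0.011, -0.0002, 0.0009, 0.0012]
```

```bash
sed -i 's/^BASE=.*/BASE=[.618,.1143,.087]/' h.py; python3 - <<'E'
from h import *
plan([*BASE[:2],.021],5.0)
E
```

```text
row [0.0447, -0.0559, 0.13, -0.0002, 0.0009, -0.0233]
```

Call:
carry_out([
  [0.025,-0.03,0,0,0,-0.012],
  [0.045,-0.056,0,0,0,-0.023],
  [0.045,-0.056,0.04,0,0,-0.023],
  [0.045,-0.056,0.08,0,0,-0.023],
  [0.045,-0.056,0.105,0,0,-0.023],
  [0.045,-0.056,0.12,0,0,-0.023],
  [0.045,-0.056,0.1285,0,0,-0.023],
  [0.045,-0.056,0.13,0,0,-0.023],
])

```text
clock: 9.18
tool_pos: [0.6183, 0.1128, 0.0217]
orientation: [-180.0, -0.0, 4.9]
force: [0.2, 0.8, -1.7]
opening: 0.062
gripper_force: 30.0
```

Call:
carry_out([
  [0,0,0,0,0,0],
  [0,0,0.0005,0,0,0],
])

```text
clock: 9.43
tool_pos: [0.6187, 0.113, 0.022]
orientation: [-180.0, -0.1, 4.9]
force: [0.7, -0.2, -2.6]
opening: 0.0619
gripper_force: 30.0
```

Call:
carry_out([
  [-0.0005,-0.001,0.001,0,0,0],
  [-0.0005,-0.001,0.002,0,0,0],
  [-0.0005,-0.001,0.002,0,0,0],
])

```text
clock: 9.8
tool_pos: [0.6178, 0.114, 0.0203]
orientation: [-180.0, -0.0, 4.9]
force: [-3.7, 0.7, 7.3]
opening: 0.0619
gripper_force: 30.0
```

Call:
carry_out([
  [0,0,0,0,0,0],
  [0,0,0,0,0,0],
  [0,0,0,0,0,0],
  [0,0,-0.04,0,0,0],
  [0,0,-0.09,0,0,0],
  [0,0,-0.14,0,0,0],
  [-0.05,0.03,-0.15,0,0,-0.1],
  [-0.1,0.06,-0.15,0,0,-0.2],
], grip=1)

```text
clock: 10.8
tool_pos: [0.5226, 0.0451, 0.17]
orientation: [-180.0, -0.1, 16.6]
force: [-0.2, 0.3, 0.1]
opening: 0.0876
gripper_force: 0.0
```

```bash
python3 - <<'E'
from h import *
st()
b=snap('side','s3.png')
p=fitcase(b,BASE,z=.008,n='side')
q=fitcase(b,[.449,.0118,.33],n='side')
p=[.4503,.01,.345]; plan([*p[:2],.11],19.4)
E
```

```text
{'clock': np.float64(10.8), 'tool_pos': array([0.523, 0.045, 0.17 ]), 'orientation': array([-1.79988e+02, -1.21000e-01,  1.65530e+01]), 'force': array([-0.199,  0.282,  0.076]), 'opening': np.float64(0.088), 'gripper_force': np.float64(0.0), 'joint_pos': array([ 2.6381e+01,  8.9760e+00, -2.2934e+01,  1.1000e-02, -5.7969e+01,
        8.0166e+01])}
case [0.6153 0.1189 0.0536] 3.1 0.0436 0.16361111
case [0.4476 0.0112 0.3422] 19.6 0.042 0.20416667
row [-0.0711, 0.0112, 0.0591, -0.0014, 0.0031, -0.0469]
```

Call:
carry_out([
  [-0.036,0.006,0.03,0,0,-0.03],
  [-0.071,0.011,0.06,0,0,-0.045],
  [-0.071,0.011,0.1,0,0,-0.045],
  [-0.071,0.011,0.13,0,0,-0.045],
  [-0.071,0.011,0.15,0,0,-0.045],
  [-0.071,0.011,0.157,0,0,-0.045],
  [-0.071,0.011,0.158,0,0,-0.045],
])

```text
clock: 11.72
tool_pos: [0.4581, 0.0149, 0.011]
orientation: [180.0, 0.0, 18.9]
force: [-0.6, -0.7, 0.6]
opening: 0.0877
gripper_force: 0.0
```

Call:
carry_out([
  [0,0,0,0,0,0],
  [0,0,0,0,0,0],
  [0,0,0,0,0,0],
  [0,0,0,0,0,0],
  [0,0,0,0,0,0],
  [0,0,0,0,0,0],
], grip=-1)

```text
clock: 12.48
tool_pos: [0.4584, 0.015, 0.0116]
orientation: [180.0, -0.0, 18.9]
force: [-1.3, -0.5, 6.4]
opening: 0.0616
gripper_force: 29.9
```

Call:
carry_out([
  [0,0,-0.03,0,0,0],
  [0,0,-0.07,0,0,0],
  [0,0,-0.11,0,0,0],
  [0,0,-0.14,0,0,0],
  [0,0,-0.14,0,0,0.1],
  [0,0,-0.14,0,0,0.2],
  [0,0,-0.14,0,0,0.25],
  [0,0,-0.14,0,0,0.25],
])

```text
clock: 13.48
tool_pos: [0.4574, 0.0148, 0.1506]
orientation: [-180.0, 0.1, 4.6]
force: [-0.2, -0.1, -3.8]
opening: 0.0617
gripper_force: 29.9
```

```bash
python3 - <<'E'
from h import *
st()
a=snap('top','t4.png');b=snap('side','s4.png')
p=fitcase(b,BASE,z=.008,n='side'); p=fitcase(a,BASE,z=.008)
cv2.imwrite('pics/c4.png',np.hstack([crop(a,165,120,245,220,400,500),crop(b,225,150,305,230,400,400) if 0 else cv2.copyMakeBorder(crop(b,235,155,315,235,400,400),0,100,0,0,cv2.BORDER_CONSTANT)]))
plan([*BASE[:2],.15],5.0)
E
```

```text
{'clock': np.float64(13.475), 'tool_pos': array([0.457, 0.015, 0.151]), 'orientation': array([-1.79993e+02,  6.00000e-02,  4.59600e+00]), 'force': array([-0.2  , -0.092, -3.83 ]), 'opening': np.float64(0.062), 'gripper_force': np.float64(29.926), 'joint_pos': array([ 2.6610e+01,  3.7580e+00, -3.1921e+01, -3.5000e-02, -5.4375e+01,
        6.8008e+01])}
case [0.6152 0.1176 0.0542] 3.1 0.0433 0.16388889
case [0.6144 0.1146 0.0648] 3.7 0.3125 0.5725
row [0.1679, -0.0861, 0.0006, -0.0, 0.0008, -0.006]
```

View pics/c4.png

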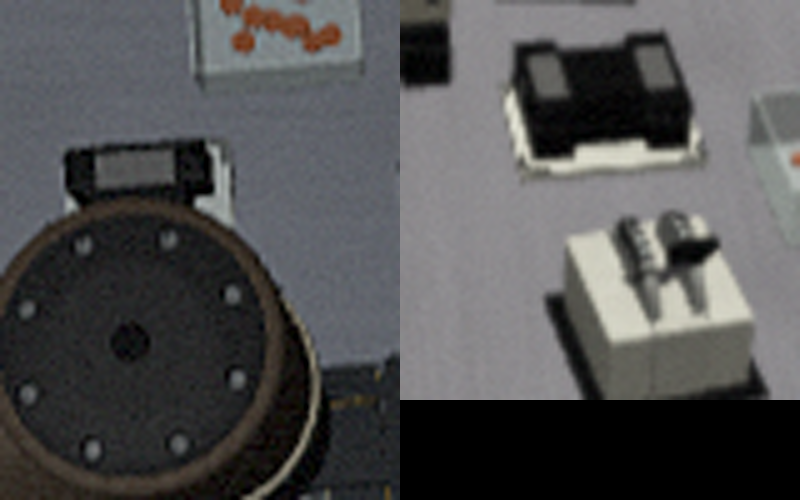

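Case C sits on the plate with even margins, seen at (605,100) in the right crop, and the lever is still at zero. B was gripped about 10 mm off centre along its length because I planned while the arm was still settling. I'll compensate for that when placing.

```bash
python3 - <<'E'
from h import *
plan([.6285,.1152,.15],5.0)
E
```

```text
row [0.1785, -0.0861, 0.0006, -0.0, 0.0008, -0.006]
```

Call:
carry_out([
  [0.04,-0.02,0,0,0,0],
  [0.09,-0.045,0,0,0,-0.006],
  [0.14,-0.07,0,0,0,-0.006],
  [0.17,-0.082,0,0,0,-0.006],
  [0.1785,-0.086,0,0,0,-0.006],
  [0.1785,-0.086,0.03,0,0,-0.006],
  [0.1785,-0.086,0.06,0,0,-0.006],
  [0.1785,-0.086,0.08,0,0,-0.006],
])

```text
clock: 14.58
tool_pos: [0.6276, 0.1143, 0.0694]
orientation: [180.0, 0.1, 5.0]
force: [1.0, 0.6, -3.7]
opening: 0.062
gripper_force: 29.9
```

Call:
carry_out([
  [0,0,0,0,0,0],
  [0,0,0,0,0,0],
  [0,0,0,0,0,0],
])

```text
clock: 14.95
tool_pos: [0.6297, 0.1152, 0.0724]
orientation: [-180.0, -0.1, 5.0]
force: [0.3, -0.5, -3.5]
opening: 0.0618
gripper_force: 29.9
```

```bash
python3 - <<'E'
from h import *
plan([.6285,.1152,.0596],5.0)
b=snap('side','s5.png')
cv2.imwrite('pics/c5.png',crop(b,225,130,315,230,540,600))
E
```

```text
row [-0.0012, -0.0001, 0.0128, -0.0006, -0.0019, -0.0009]
```

View pics/c5.png

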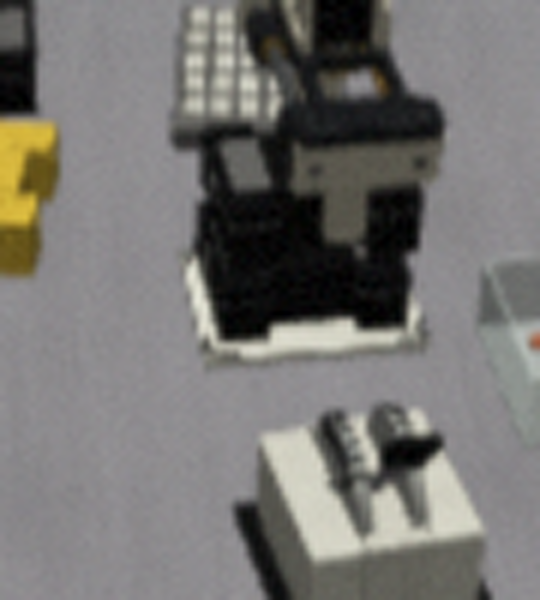

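The upper case hangs about symmetrically over the lower one, edges 200/420 against 210/410 px in the crop. Lowering and releasing.

Call:
carry_out([
  [-0.001,0,0.006,0,0,0],
  [-0.001,0,0.011,0,0,0],
  [-0.001,0,0.0128,0,0,0],
  [-0.001,0,0.0133,0,0,0],
  [-0.001,0,0.0133,0,0,0],
])

```text
clock: 15.62
tool_pos: [0.6279, 0.1148, 0.0595]
orientation: [180.0, -0.0, 5.0]
force: [-7.8, -0.7, 13.1]
opening: 0.0623
gripper_force: 30.0
```

Call:
carry_out([
  [0,0,0,0,0,0],
  [0,0,0,0,0,0],
  [0,0,0,0,0,0],
  [0,0,-0.04,0,0,0],
  [0,0,-0.09,0,0,0],
  [-0.03,-0.04,-0.11,0,0,0.03],
  [-0.07,-0.08,-0.11,0,0,0.06],
  [-0.11,-0.12,-0.11,0,0,0.08],
], grip=1)

```text
clock: 16.62
tool_pos: [0.5071, 0.2258, 0.168]
orientation: [-180.0, -0.0, 0.3]
force: [0.3, 0.5, -1.1]
opening: 0.0875
gripper_force: 0.0
```

Call:
carry_out([
  [-0.04,-0.05,0,0,0,0],
  [-0.07,-0.1,0,0,0,0],
  [-0.08,-0.12,0,0,0,0],
  [-0.08,-0.12,0,0,0,0],
  [-0.08,-0.12,0,0,0,0],
])

```text
clock: 17.25
tool_pos: [0.4277, 0.3438, 0.1675]
orientation: [180.0, 0.0, 0.3]
force: [0.3, -0.0, -0.3]
opening: 0.0877
gripper_force: 0.0
```

```bash
cat >> h.py <<'E'
def look(k,z,yaw=None):
    a=snap('top',f't{k}.png');b=snap('side',f's{k}.png')
    return a,b
E
python3 - <<'E'
from h import *
st(); a,b=look(6,0)
print('stack top'); fitcase(a,BASE,z=.048)
p=fitcase(b,[.412,.371,0],n='side'); p=fitcase(a,[.412,.371,0])
plan([.4115,.372,.11],0)
cv2.imwrite('pics/c6.png',np.hstack([crop(a,165,130,265,230,400,400),crop(b,225,130,325,230,400,400)]))
E
```

```text
{'clock': np.float64(17.25), 'tool_pos': array([0.428, 0.344, 0.167]), 'orientation': array([1.79963e+02, 2.10000e-02, 3.34000e-01]), 'force': array([ 0.331, -0.013, -0.287]), 'opening': np.float64(0.088), 'gripper_force': np.float64(0.0), 'joint_pos': array([ 5.9254e+01,  1.1458e+01, -2.0139e+01,  2.0000e-03, -5.8446e+01,
        3.1079e+01])}
stack top
case [0.6141 0.1113 0.0833] 4.8 0.0256 0.31111112
case [0.4109 0.3731 0.0135] 0.8 0.0272 0.123055555
case [0.4136 0.3728 0.0355] 2.0 0.1682 0.45583335
row [-0.0163, -0.0287, 0.0576, 0.0005, 0.0003, 0.0047]
```

View pics/c6.png

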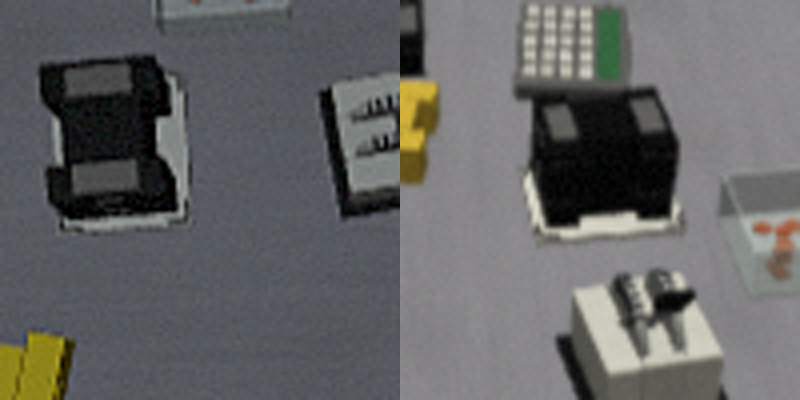

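```bash
cat >> h.py <<'E'
def fitstack(im,n,N,p0=None,S=4):
    p0=np.array(BASE if p0 is None else p0); ze=.008+.04*N
    u,v=px(n,[*BASE[:2],ze/2]).astype(int); b=(u-36,v-40,u+36,v+36)
    mk=casemask(im); k=np.zeros_like(mk); k[b[1]:b[3],b[0]:b[2]]=mk[b[1]:b[3],b[0]:b[2]]
    _,L,St,_=cv2.connectedComponentsWithStats(k); k=(L==1+St[1:,4].argmax()).astype(np.float32)[b[1]:b[3],b[0]:b[2]]
    m=cv2.resize(k,None,fx=S,fy=S)
    def f(q):
        o=np.zeros(m.shape,np.uint8)
        for i in range(N): o|=render(n,q[3*i:3*i+3],[(H,.008+.04*i+ZC)],S,b[0],b[1],72,76)
        return np.abs(o-m).mean()+1e-3*np.sum(((q.reshape(N,3)-q.reshape(N,3).mean(0))/[.01,.01,.1])**2)
    q0=np.tile(p0,N); d=np.tile([.006,.006,.08],N)
    for _ in range(2):
        r=minimize(f,q0,method='Nelder-Mead',options=dict(initial_simplex=q0+np.vstack([0*d,np.diag(d)]),xatol=1e-4,fatol=1e-6,maxfev=1500)); q0=r.x; d=-d*.7
    print(n,'err',round(r.fun,4)); print(np.c_[r.x.reshape(N,3)[:,:2].round(4),np.degrees(r.x.reshape(N,3)[:,2]).round(1)])
E
time python3 - <<'E'
from h import *
fitstack(cv2.imread('pics/t6.png'),'top',2);fitstack(cv2.imread('pics/s6.png'),'side',2)
E
```

```text
top err 0.0099
[[0.6188 0.1155 5.1   ]
 [0.6164 0.1126 5.7   ]]
side err 0.0241
[[0.617  0.1225 3.3   ]
 [0.6153 0.1227 2.9   ]]
real	0m8.043s
user	0m8.493s
sys	0m0.226s
```

Top-view fit of the stack: case1 at (0.619, 0.1155) and case2 at (0.616, 0.113), both square within about 1°. Next is case A, which hasn't moved.

Call:
carry_out([
  [-0.008,-0.015,0.03,0,0,0],
  [-0.016,-0.029,0.06,0,0,0],
  [-0.016,-0.029,0.1,0,0,0],
  [-0.016,-0.029,0.13,0,0,0],
  [-0.016,-0.029,0.15,0,0,0],
  [-0.016,-0.029,0.1555,0,0,0],
  [-0.016,-0.029,0.1555,0,0,0],
  [-0.016,-0.029,0.1555,0,0,0],
])

```text
clock: 18.35
tool_pos: [0.4118, 0.3738, 0.0133]
orientation: [-179.9, -0.1, 0.3]
force: [-0.3, -0.6, 0.5]
opening: 0.0878
gripper_force: 0.0
```

Call:
carry_out([
  [0,0,0,0,0,0],
  [0,0,0,0,0,0],
  [0,0,0,0,0,0],
  [0,0,0,0,0,0],
  [0,0,0,0,0,0],
  [0,0,0,0,0,0],
], grip=-1)

```text
clock: 19.1
tool_pos: [0.4111, 0.3729, 0.0124]
orientation: [180.0, 0.0, 0.4]
force: [-1.1, -3.4, 6.8]
opening: 0.0614
gripper_force: 30.0
```

Call:
carry_out([
  [0,0,-0.03,0,0,0],
  [0,0,-0.08,0,0,0],
  [0,0,-0.13,0,0,0],
  [0,0,-0.18,0,0,0],
  [0.03,0.04,-0.19,0,0,-0.03],
  [0.06,0.08,-0.19,0,0,-0.06],
  [0.06,0.08,-0.19,0,0,-0.08],
  [0.06,0.08,-0.19,0,0,-0.08],
])

```text
clock: 20.1
tool_pos: [0.4715, 0.2935, 0.2017]
orientation: [180.0, 0.0, 4.9]
force: [-0.2, 0.2, -2.9]
opening: 0.0619
gripper_force: 30.0
```

```bash
python3 - <<'E'
from h import *
st(); plan([.618,.1143,.18],5); plan([.618,.1143,.105],5)
E
```

```text
{'clock': np.float64(20.1), 'tool_pos': array([0.472, 0.294, 0.202]), 'orientation': array([1.79995e+02, 4.30000e-02, 4.87200e+00]), 'force': array([-0.163,  0.189, -2.926]), 'opening': np.float64(0.062), 'gripper_force': np.float64(29.998), 'joint_pos': array([ 5.2084e+01,  1.0404e+01, -1.6627e+01, -3.2000e-02, -6.3002e+01,
        4.2803e+01])}
row [0.1307, 0.191, 0.0216, 0.0001, 0.0008, -0.0022]
row [0.1308, 0.191, 0.0966, 0.0001, 0.0008, -0.0022]
```

Call:
carry_out([
  [0.03,0.045,0,0,0,0],
  [0.06,0.09,0,0,0,0],
  [0.095,0.14,0,0,0,0],
  [0.12,0.175,0,0,0,0],
  [0.131,0.191,0.02,0,0,0],
  [0.131,0.191,0.06,0,0,0],
  [0.131,0.191,0.09,0,0,0],
  [0.131,0.191,0.09,0,0,0],
])

```text
clock: 21.1
tool_pos: [0.6161, 0.1149, 0.1087]
orientation: [179.9, 0.4, 5.0]
force: [-0.5, -0.6, -3.0]
opening: 0.0619
gripper_force: 30.0
```

Call:
carry_out([
  [0,0,0,0,0,0],
  [0,0,0,0,0,0],
  [0,0,0,0,0,0],
])

```text
clock: 21.48
tool_pos: [0.6192, 0.1151, 0.1135]
orientation: [-180.0, -0.1, 5.0]
force: [-0.2, -0.6, -1.4]
opening: 0.0618
gripper_force: 30.0
```

```bash
python3 - <<'E'
from h import *
plan([.618,.1143,.1004],5)
E
```

```text
row [-0.0013, 0.0008, 0.0131, -0.0007, -0.0019, -0.0008]
```

Call:
carry_out([
  [-0.001,0.0008,0.006,0,0,0],
  [-0.001,0.0008,0.011,0,0,0],
  [-0.001,0.0008,0.013,0,0,0],
  [-0.001,0.0008,0.0135,0,0,0],
  [-0.001,0.0008,0.0135,0,0,0],
])

```text
clock: 22.1
tool_pos: [0.6176, 0.1137, 0.1004]
orientation: [180.0, -0.0, 5.0]
force: [-7.8, 0.8, 12.0]
opening: 0.0618
gripper_force: 30.0
```

Call:
carry_out([
  [0,0,0,0,0,0],
  [0,0,0,0,0,0],
  [0,0,0,0,0,0],
  [0,0,-0.04,0,0,0],
  [0,0,-0.09,0,0,0],
  [-0.04,0.03,-0.11,0,0,0],
  [-0.08,0.07,-0.11,0,0,0],
  [-0.12,0.12,-0.11,0,0,0],
], grip=1)

```text
clock: 23.1
tool_pos: [0.5083, -0.0155, 0.209]
orientation: [-180.0, -0.0, 5.0]
force: [0.4, -1.0, -0.4]
opening: 0.088
gripper_force: 0.0
```

Call:
carry_out([
  [-0.02,0.06,0,0,0,0],
  [-0.04,0.12,0,0,0,-0.03],
  [-0.06,0.18,0,0,0,-0.06],
  [-0.08,0.24,0,0,0,-0.1],
  [-0.1,0.3,0,0,0,-0.15],
  [-0.1,0.32,0,0,0,-0.2],
  [-0.1,0.32,0,0,0,-0.2],
  [-0.1,0.32,0,0,0,-0.2],
])

```text
clock: 24.1
tool_pos: [0.4372, -0.3419, 0.2085]
orientation: [-180.0, 0.0, 16.3]
force: [0.1, 0.3, -0.2]
opening: 0.0876
gripper_force: 0.0
```

```bash
python3 - <<'E'
from h import *
st(); a,b=look(7,0)
fitstack(a,'top',3)
cv2.imwrite('pics/c7.png',np.hstack([crop(a,165,130,365,270,500,350),crop(b,180,120,320,320,300,350)]))
# cover fit from side and top: bright mask
for n,im,i0 in(('top',a,cv2.imread('pics/t0.png')),('side',b,cv2.imread('pics/s0.png'))):
  for I in (i0,im):
    u,v=px(n,[.4084,-.3601,.008]).astype(int); w=34; bx=(u-w,v-w,u+w,v+w)
    g=cv2.GaussianBlur(I,(3,3),0).astype(int)[:,:,2]; bg=np.median(g[bx[1]:bx[3],bx[0]:bx[2]][:6]); thr=(bg+g[int(px(n,[.376,-.37,.008])[1]),int(px(n,[.376,-.37,.008])[0])])/2
    k=np.zeros(g.shape,np.uint8);k[bx[1]:bx[3],bx[0]:bx[2]]=(g>thr)[bx[1]:bx[3],bx[0]:bx[2]]
    _,L,S,_=cv2.connectedComponentsWithStats(k);k=(L==1+S[1:,4].argmax()).astype(np.uint8)
    c,_=cv2.findContours(k,cv2.RETR_EXTERNAL,cv2.CHAIN_APPROX_NONE);cv2.drawContours(k,c,-1,1,-1)
    r=fit(n,I,k,[.4084,-.3601,.3],[(REC(110,90),[.008]),(REC(70,24),[.03,.04])],bx); print(n,bg,thr,r[0].round(4),np.degrees(r[0][2]).round(1),r[1:])
E
```

```text
{'clock': np.float64(24.1), 'tool_pos': array([ 0.437, -0.342,  0.209]), 'orientation': array([-1.79979e+02,  1.60000e-02,  1.63430e+01]), 'force': array([ 0.071,  0.283, -0.163]), 'opening': np.float64(0.088), 'gripper_force': np.float64(0.0), 'joint_pos': array([-1.78140e+01,  1.00470e+01, -1.61390e+01, -1.00000e-02,
       -6.38380e+01,  1.24161e+02])}
top err 0.0112
[[0.6197 0.1161 5.    ]
 [0.6192 0.1152 4.2   ]
 [0.6168 0.1125 4.8   ]]
top 85.0 93.5 [ 0.4085 -0.3605  0.3141] 18.0 (np.float64(0.01024376880377531), np.float32(0.20891003))
top 50.0 87.0 [ 0.3509 -0.4033  1.8992] 108.8 (np.float64(0.15708041191101074), np.float32(0.36245674))
side 138.0 134.5 [ 0.3981 -0.3807  0.3958] 22.7 (np.float64(0.5678326487541199), np.float32(0.8276384))
side 157.0 152.0 [ 0.4167 -0.3907  0.0184] 1.1 (np.float64(0.6260711550712585), np.float32(0.8933824))
```

View pics/c7.png

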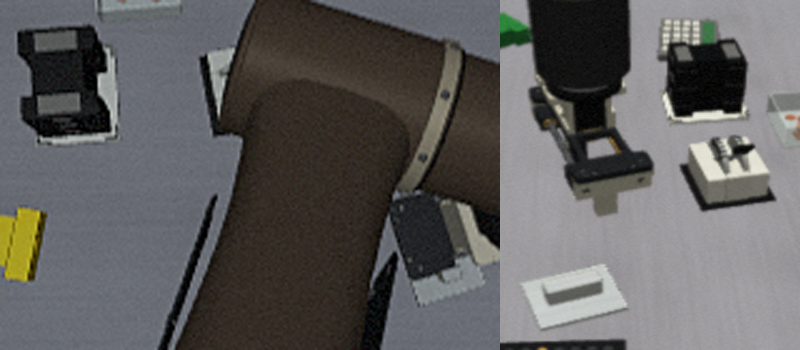

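The stack stands square at (60,80) in the left crop. In the side crop the cover is at about (575,295), apparently where it was. I'll check with its side-view corners.

```bash
python3 - <<'E'
from h import *
for f in('s0','s7'):
    b=cv2.imread(f'pics/{f}.png')
    d=cv2.absdiff(cv2.imread('pics/s0.png'),b)[265:312,185:245]; print(f,'maxdiff',cv2.GaussianBlur(d,(5,5),0).max())
for pts in ([(190,281.6),(229,272),(238.7,295.7),(199.7,306.5)],[(190.3,280),(229,270.3),(239.7,291.4),(198.7,307.4)]):
    r=corners('side',pts[::-1],.008,110,90,.3); print(r[0].round(4),np.degrees(r[0][2]).round(1),r[1].round(4))
plan([.4085,-.3600,.1],17.7);plan([.4085,-.36,.012],17.7)
E
```

```text
s0 maxdiff 0
s7 maxdiff 24
[ 0.4084 -0.3623  0.283 ] 16.2 [0.005  0.0029 0.0039 0.0008]
[ 0.4087 -0.3567  0.324 ] 18.6 [0.0036 0.0065 0.0051 0.0023]
row [-0.0331, 0.0097, 0.1088, -0.0, -0.0002, -0.0221]
row [-0.0331, 0.0097, 0.1968, -0.0, -0.0002, -0.0221]
```

Call:
carry_out([
  [-0.016,0.005,0.04,0,0,-0.02],
  [-0.033,0.01,0.08,0,0,-0.022],
  [-0.033,0.01,0.12,0,0,-0.022],
  [-0.033,0.01,0.155,0,0,-0.022],
  [-0.033,0.01,0.18,0,0,-0.022],
  [-0.033,0.01,0.192,0,0,-0.022],
  [-0.033,0.01,0.195,0,0,-0.022],
  [-0.033,0.01,0.196,0,0,-0.022],
])

```text
clock: 25.2
tool_pos: [0.4092, -0.3612, 0.0136]
orientation: [179.9, -0.1, 17.7]
force: [-0.3, -0.7, 0.5]
opening: 0.0875
gripper_force: 0.0
```

Call:
carry_out([
  [0,0,0,0,0,0],
  [0,0,0,0,0,0],
  [0,0,0,0,0,0],
  [0,0,0,0,0,0],
  [0,0,0,0,0,0],
  [0,0,0,0,0,0],
  [0,0,0,0,0,0],
  [0,0,0,0,0,0],
], grip=-1)

```text
clock: 26.2
tool_pos: [0.4083, -0.361, 0.0127]
orientation: [-180.0, 0.0, 17.7]
force: [0.5, 2.0, 1.3]
opening: 0.0242
gripper_force: 30.0
```

Call:
carry_out([
  [0,0,-0.03,0,0,0],
  [0,0,-0.08,0,0,0],
  [0,0,-0.13,0,0,0],
  [0,0,-0.18,0,0,0],
  [0,0,-0.21,0,0,0.08],
  [0,-0.05,-0.21,0,0,0.16],
  [0,-0.1,-0.21,0,0,0.22],
  [0,-0.15,-0.21,0,0,0.222],
])

```text
clock: 27.2
tool_pos: [0.3616, -0.2168, 0.2219]
orientation: [-179.9, 0.1, 4.8]
force: [0.9, 1.7, -4.3]
opening: 0.0239
gripper_force: 30.0
```

Call:
carry_out([
  [0.01,-0.05,0,0,0,0],
  [0.02,-0.1,0,0,0,0],
  [0.03,-0.15,0,0,0,0],
  [0.04,-0.18,0,0,0,0],
  [0.04,-0.18,0,0,0,0],
  [0.04,-0.18,0,0,0,0],
])

```text
clock: 27.95
tool_pos: [0.3866, -0.0356, 0.2222]
orientation: [180.0, 0.1, 5.0]
force: [0.1, 0.4, -4.7]
opening: 0.0235
gripper_force: 30.0
```

```bash
python3 - <<'E'
from h import *
st(); a,b=look(8,0)
plan([.618,.1143,.2],5)
fitstack(b,'side',3); fitstack(cv2.imread('pics/s7.png'),'side',3)
E
```

```text
{'clock': np.float64(27.95), 'tool_pos': array([ 0.387, -0.036,  0.222]), 'orientation': array([1.79993e+02, 7.90000e-02, 4.96900e+00]), 'force': array([ 0.124,  0.418, -4.712]), 'opening': np.float64(0.023), 'gripper_force': np.float64(29.997), 'joint_pos': array([ 2.4324e+01, -7.9020e+00, -3.2689e+01, -2.2000e-02, -6.5289e+01,
        7.0654e+01])}
row [0.2432, -0.1301, 0.0222, 0.0001, 0.0008, -0.002]
side err 0.0236
[[0.6175 0.1227 4.3   ]
 [0.6177 0.1182 3.6   ]
 [0.6146 0.1095 6.    ]]
side err 0.0345
[[0.618  0.1231 4.8   ]
 [0.6176 0.1187 3.3   ]
 [0.6141 0.1083 6.5   ]]
```

Call:
carry_out([
  [0.05,-0.026,0,0,0,0],
  [0.1,-0.053,0,0,0,0],
  [0.15,-0.08,0,0,0,0],
  [0.2,-0.107,0,0,0,0],
  [0.235,-0.126,0.01,0,0,0],
  [0.243,-0.13,0.04,0,0,0],
  [0.243,-0.13,0.07,0,0,0],
  [0.243,-0.13,0.07,0,0,0],
])

```text
clock: 29.05
tool_pos: [0.6165, 0.1131, 0.1495]
orientation: [179.9, 0.4, 4.8]
force: [0.2, 0.2, -4.0]
opening: 0.024
gripper_force: 30.0
```

Call:
carry_out([
  [0,0,0,0,0,0],
  [0,0,0,0,0,0],
  [0,0,0,0,0,0],
])

```text
clock: 29.42
tool_pos: [0.6187, 0.1151, 0.1541]
orientation: [-180.0, -0.1, 4.9]
force: [0.4, -0.4, -3.6]
opening: 0.0238
gripper_force: 30.0
```

```bash
python3 - <<'E'
from h import *
st();plan([.6178,.114,.1407],5)
E
```

```text
{'clock': np.float64(29.425), 'tool_pos': array([0.619, 0.115, 0.154]), 'orientation': array([-1.79959e+02, -1.13000e-01,  4.93800e+00]), 'force': array([ 0.392, -0.396, -3.561]), 'opening': np.float64(0.024), 'gripper_force': np.float64(29.997), 'joint_pos': array([ 2.8292e+01,  1.9279e+01, -1.1111e+01,  9.0000e-03, -5.9490e+01,
        6.6641e+01])}
row [-0.001, 0.0011, 0.0134, -0.0007, -0.002, -0.0011]
```

Call:
carry_out([
  [-0.001,0.001,0.006,0,0,0],
  [-0.001,0.001,0.011,0,0,0],
  [-0.001,0.001,0.0134,0,0,0],
  [-0.001,0.001,0.0138,0,0,0],
  [-0.001,0.001,0.0138,0,0,0],
])

```text
clock: 30.05
tool_pos: [0.617, 0.1138, 0.1407]
orientation: [180.0, -0.0, 5.0]
force: [-6.6, -0.2, 9.9]
opening: 0.0236
gripper_force: 30.0
```

Call:
carry_out([
  [0,0,0,0,0,0],
  [0,0,0,0,0,0],
  [0,0,0,0,0,0],
  [0,0,0,0,0,0],
  [0,0,-0.03,0,0,0],
  [0,0,-0.07,0,0,0],
  [0,0,-0.1,0,0,0],
  [0,0,-0.1,0,0,0],
], grip=1)

```text
clock: 31.05
tool_pos: [0.6187, 0.1144, 0.2419]
orientation: [-179.9, -0.3, 5.0]
force: [0.2, -0.5, -0.9]
opening: 0.0874
gripper_force: 0.0
```

Call:
carry_out([
  [-0.05,0.02,0,0,0,0.08],
  [-0.1,0.04,0,0,0,0.17],
  [-0.14,0.08,0,0,0,0.35],
  [-0.16,0.13,0,0,0,0.5],
  [-0.17,0.18,0,0,0,0.65],
  [-0.17,0.23,0,0,0,0.8],
  [-0.17,0.28,0,0,0,0.95],
  [-0.17,0.3,0,0,0,1.1],
], grip=-1)

```text
clock: 32.05
tool_pos: [0.4732, -0.2017, 0.2379]
orientation: [179.9, 0.1, -58.5]
force: [-0.2, 0.2, -0.1]
opening: 0.0128
gripper_force: 0.0
```

```bash
python3 - <<'E'
from h import *
st(); a,b=look(9,0)
cv2.imwrite('pics/c9.png',np.hstack([crop(a,160,120,310,230,460,500),crop(b,235,110,315,230,340,500)]))
E
```

```text
{'clock': np.float64(32.05), 'tool_pos': array([ 0.473, -0.202,  0.238]), 'orientation': array([ 1.79929e+02,  5.00000e-02, -5.85030e+01]), 'force': array([-0.168,  0.178, -0.06 ]), 'opening': np.float64(0.013), 'gripper_force': np.float64(0.0), 'joint_pos': array([-1.2030e+00,  4.9170e+00, -1.8225e+01, -4.0000e-03, -6.6944e+01,
        3.2702e+01])}
```

View pics/c9.png

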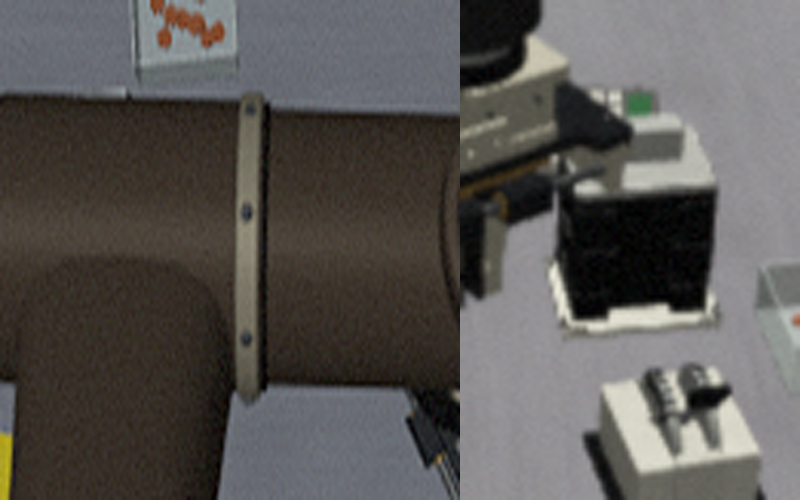

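The cover lies on the column of three (560–715 px wide in the right crop), and the lever is still at zero. Now the lever goes to 3, pushing from its -y side.

```bash
python3 - <<'E'
from h import *
plan(ct(-.105,.227),-80.1)
E
```

```text
row [0.1063, -0.1342, 0.0104, 0.0018, 0.0007, 0.3785]
```

Call:
carry_out([
  [0.03,-0.04,0,0,0,0.1],
  [0.06,-0.08,0,0,0,0.2],
  [0.09,-0.11,0,0,0,0.3],
  [0.106,-0.134,0,0,0,0.37],
  [0.106,-0.134,0,0,0,0.3785],
  [0.106,-0.134,0,0,0,0.3785],
  [0.106,-0.134,0,0,0,0.3785],
])

```text
clock: 33.02
tool_pos: [0.6428, -0.2183, 0.2393]
orientation: [-180.0, 0.0, -79.7]
force: [0.4, 0.1, 0.7]
opening: 0.0004
gripper_force: 0.0
```

```bash
python3 - <<'E'
from h import *
st();plan(ct(-.105,.112),-80.1)
E
```

```text
{'clock': np.float64(33.025), 'tool_pos': array([ 0.643, -0.218,  0.239]), 'orientation': array([-1.79983e+02,  2.00000e-03, -7.96880e+01]), 'force': array([0.445, 0.079, 0.704]), 'opening': np.float64(0.0), 'gripper_force': np.float64(0.0), 'joint_pos': array([-2.3510e+00,  2.0509e+01,  2.3010e+00, -6.0000e-03, -7.1776e+01,
        1.2665e+01])}
row [0.0032, 0.0003, 0.1273, -0.0003, 0.0, 0.0072]
```

Call:
carry_out([
  [0.003,0,0.04,0,0,0.007],
  [0.003,0,0.08,0,0,0.007],
  [0.003,0,0.11,0,0,0.007],
  [0.003,0,0.124,0,0,0.007],
  [0.003,0,0.127,0,0,0.007],
  [0.003,0,0.127,0,0,0.007],
  [0.003,0,0.127,0,0,0.007],
])

```text
clock: 33.9
tool_pos: [0.6448, -0.2218, 0.1134]
orientation: [-179.9, -0.0, -80.2]
force: [1.1, -0.4, 0.6]
opening: 0.0004
gripper_force: 0.0
```

```bash
python3 - <<'E'
from h import *
st()
for y in(-.0525,-.033,-.0115): plan(ct(y-.0095,.112),-80.1)
E
```

```text
{'clock': np.float64(33.9), 'tool_pos': array([ 0.645, -0.222,  0.113]), 'orientation': array([-1.79883e+02, -3.70000e-02, -8.01610e+01]), 'force': array([ 1.081, -0.411,  0.644]), 'opening': np.float64(0.0), 'gripper_force': np.float64(0.0), 'joint_pos': array([-2.6350e+00,  2.5849e+01, -6.6080e+00,  1.3000e-02, -5.7420e+01,
        1.2467e+01])}
row [-0.0435, 0.0016, 0.0014, -0.002, -0.0007, -0.0011]
row [-0.063, 0.0017, 0.0014, -0.002, -0.0007, -0.0011]
row [-0.0845, 0.0017, 0.0013, -0.002, -0.0007, -0.0011]
```

Call:
carry_out([
  [-0.015,0.0015,0.001,0,0,0],
  [-0.028,0.0015,0.001,0,0,0],
  [-0.033,0.0015,0.001,0,0,0],
  [-0.037,0.0015,0.001,0,0,0],
  [-0.04,0.0015,0.001,0,0,0],
  [-0.042,0.0015,0.001,0,0,0],
  [-0.0435,0.0015,0.001,0,0,0],
  [-0.0435,0.0015,0.001,0,0,0],
])

```text
clock: 34.9
tool_pos: [0.6349, -0.1788, 0.1105]
orientation: [180.0, 0.0, -80.2]
force: [-0.2, 0.6, 0.5]
opening: 0.0005
gripper_force: 0.0
```

Call:
carry_out([
  [0.005,0,0,0,0,0],
  [0.02,0,0,0,0,0],
  [0.02,0,0,0,0,0],
  [0.02,0,0,0,0,0],
  [0.02,0,0,0,0,0],
])

```text
clock: 35.52
tool_pos: [0.6385, -0.1988, 0.1109]
orientation: [180.0, 0.0, -80.2]
force: [0.2, 0.3, 0.1]
opening: 0.0003
gripper_force: 0.0
```

```bash
python3 - <<'E'
from h import *
st(); b=snap('side','s10.png')
for k in range(5):
    L=.66-.22*k; print(k,px('side',ct(-.085*np.sin(L),.055+.085*np.cos(L))).round(1))
g=b.max(2)[180:215,270:305]; m=(g<45).astype(np.uint8); n,L,S,C=cv2.connectedComponentsWithStats(m); print([(S[i,4],(C[i]+[270,180]).round(1)) for i in range(1,n) if S[i,4]>8])
for y in(-.0525,-.033,-.0115): plan(ct(y-.0095,.112),-80.1)
cv2.imwrite('pics/c10.png',crop(b,255,165,325,235,600,600))
E
```

```text
{'clock': np.float64(35.525), 'tool_pos': array([ 0.639, -0.199,  0.111]), 'orientation': array([ 1.79993e+02,  3.00000e-03, -8.01790e+01]), 'force': array([0.178, 0.251, 0.144]), 'opening': np.float64(0.0), 'gripper_force': np.float64(0.0), 'joint_pos': array([-6.2700e-01,  2.4948e+01, -8.4690e+00, -2.0000e-03, -5.6591e+01,
        1.0449e+01])}
0 [292.7 204.8]
1 [291.2 198.6]
2 [289.5 193.2]
3 [287.6 188.8]
4 [285.7 185.6]
[(np.int32(488), array([286.7, 192.3]))]
row [-0.0197, -0.0006, -0.001, 0.0, 0.0, -0.0012]
row [-0.0392, -0.0006, -0.001, 0.0, 0.0, -0.0012]
row [-0.0607, -0.0005, -0.001, 0.0, 0.0, -0.0012]
```

View pics/c10.png

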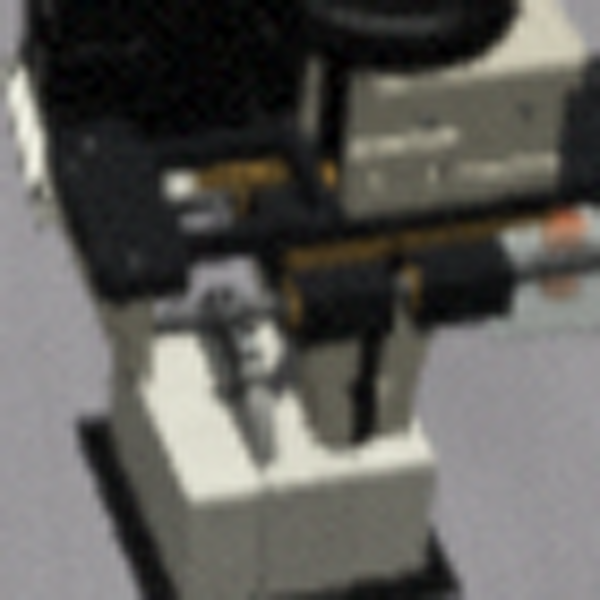

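The gripper hides the lever in this view. I'll use numeric checks from here, scoring a projected pad model at each notch and validating it on the earlier pictures.

```bash
cat >> h.py <<'E'
def notch(im,n):
    g=cv2.GaussianBlur(im,(3,3),0).max(2).astype(float); out=[]
    for k in np.arange(0,6.01,.25):
        L=.66-.22*k; pts=[]
        for x in(-.013,.013):
            for r in(.07,.1):
                for t in(-.005,.005):
                    pts.append([x,-r*np.sin(L)+t*np.cos(L),.055+r*np.cos(L)+t*np.sin(L)])
        q=np.array([px(n,[*P2(CT,[p[:2]])[0],p[2]]) for p in pts],np.float32)
        m=np.zeros(g.shape,np.uint8); cv2.fillConvexPoly(m,np.round(cv2.convexHull(q)*16).astype(np.int32),1,shift=4)
        ring=cv2.dilate(m,np.ones((5,5),np.uint8))-cv2.dilate(m,np.ones((3,3),np.uint8))
        out.append((round(np.median(g[ring>0])-g[m>0].mean(),1),float(k)))
    print(n,sorted(out)[::-1][:4])
E
python3 - <<'E'
from h import *
for k in(0,2,6,9):
    print(k); notch(cv2.imread(f'pics/t{k}.png'),'top') if k!=9 else 0; notch(cv2.imread(f'pics/s{k}.png'),'side')
plan(ct(-.11,.25),-80.1)
E
```

```text
0
top [(np.float64(84.4), 2.0), (np.float64(42.3), 1.75), (np.float64(38.2), 2.25), (np.float64(21.9), 3.25)]
side [(np.float64(85.9), 1.75), (np.float64(84.3), 2.0), (np.float64(76.8), 2.25), (np.float64(76.6), 1.5)]
2
top [(np.float64(68.5), 0.0), (np.float64(64.1), 0.25), (np.float64(52.7), 0.5), (np.float64(37.7), 0.75)]
side [(np.float64(77.7), 0.0), (np.float64(64.8), 0.25), (np.float64(45.1), 0.5), (np.float64(31.1), 0.75)]
6
top [(np.float64(57.4), 0.0), (np.float64(53.5), 0.25), (np.float64(44.3), 0.5), (np.float64(31.5), 0.75)]
side [(np.float64(71.9), 0.0), (np.float64(61.0), 0.25), (np.float64(41.1), 0.5), (np.float64(28.9), 0.75)]
9
side [(np.float64(76.5), 0.0), (np.float64(64.8), 0.25), (np.float64(43.9), 0.5), (np.float64(31.1), 0.75)]
row [0.0283, -0.0006, -0.139, 0.0, 0.0, -0.0012]
```

Call:
carry_out([
  [0.005,0,-0.04,0,0,0],
  [0.01,0,-0.09,0,0,0],
  [0.01,0.03,-0.12,0,0,0],
  [0.01,0.08,-0.12,0,0,0],
  [0.01,0.13,-0.12,0,0,0],
  [0.01,0.18,-0.12,0,0,0],
  [0.01,0.18,-0.12,0,0,0],
  [0.01,0.18,-0.12,0,0,0],
])

```text
clock: 36.58
tool_pos: [0.4633, -0.2393, 0.2316]
orientation: [-179.9, -0.0, -80.2]
force: [-0.4, 0.3, -0.4]
opening: 0.0002
gripper_force: 0.0
```

```bash
python3 - <<'E'
from h import *
st(); a,b=look(11,0); notch(a,'top');notch(b,'side')
plan(ct(-.09,.25),-80.1)
E
```

```text
{'clock': np.float64(36.575), 'tool_pos': array([ 0.463, -0.239,  0.232]), 'orientation': array([-1.79914e+02, -3.10000e-02, -8.01660e+01]), 'force': array([-0.403,  0.346, -0.381]), 'opening': np.float64(0.0), 'gripper_force': np.float64(0.0), 'joint_pos': array([-5.7340e+00,  5.7650e+00, -1.8120e+01,  8.0000e-03, -6.6024e+01,
        1.5564e+01])}
top [(np.float64(11.1), 1.25), (np.float64(10.2), 1.0), (np.float64(7.6), 0.75), (np.float64(6.1), 2.0)]
side [(np.float64(87.0), 0.75), (np.float64(79.8), 1.0), (np.float64(67.5), 0.5), (np.float64(64.7), 1.25)]
row [-0.0017, -0.1797, -0.019, -0.0002, -0.0001, -0.0008]
```

Notch 1 confirmed (side score peaks at 0.75–1.0; the true notch 2 picture peaked at 1.75–2.0). Back for notch 2.

Call:
carry_out([
  [0,-0.05,0,0,0,0],
  [0,-0.1,0,0,0,0],
  [0,-0.15,0,0,0,0],
  [0,-0.179,0,0,0,0],
  [0,-0.179,0.03,0,0,0],
  [0,-0.179,0.07,0,0,0],
  [0,-0.179,0.105,0,0,0],
  [0,-0.179,0.119,0,0,0],
])

```text
clock: 37.67
tool_pos: [0.6387, -0.2082, 0.1087]
orientation: [179.7, 0.1, -80.2]
force: [-0.3, -0.6, 0.9]
opening: 0.0004
gripper_force: 0.0
```

Call:
carry_out([
  [0,0,0,0,0,0],
  [0,0,0,0,0,0],
  [0,0,0,0,0,0],
])

```text
clock: 38.05
tool_pos: [0.6403, -0.2089, 0.1136]
orientation: [-179.9, -0.0, -80.2]
force: [0.3, -0.1, -1.3]
opening: 0.0003
gripper_force: 0.0
```

```bash
python3 - <<'E'
from h import *
st()
for y in(-.0525,-.033,-.0115): plan(ct(y-.0095,.112),-80.1)
E
```

```text
{'clock': np.float64(38.05), 'tool_pos': array([ 0.64 , -0.209,  0.114]), 'orientation': array([-1.79858e+02, -4.10000e-02, -8.01630e+01]), 'force': array([ 0.265, -0.084, -1.312]), 'opening': np.float64(0.0), 'gripper_force': np.float64(0.0), 'joint_pos': array([-1.5140e+00,  2.5118e+01, -7.7950e+00,  1.5000e-02, -5.6939e+01,
        1.1343e+01])}
row [-0.03, -0.0006, 0.0016, -0.0025, -0.0007, -0.0011]
row [-0.0495, -0.0006, 0.0016, -0.0025, -0.0007, -0.0011]
row [-0.071, -0.0006, 0.0016, -0.0025, -0.0007, -0.0011]
```

Call:
carry_out([
  [-0.02,0,0.001,0,0,0],
  [-0.033,0,0.001,0,0,0],
  [-0.038,0,0.001,0,0,0],
  [-0.042,0,0.001,0,0,0],
  [-0.046,0,0.001,0,0,0],
  [-0.048,0,0.001,0,0,0],
  [-0.0495,0,0.001,0,0,0],
  [-0.0495,0,0.001,0,0,0],
])

```text
clock: 39.05
tool_pos: [0.6307, -0.1599, 0.1108]
orientation: [180.0, 0.0, -80.2]
force: [-0.7, -0.2, -0.5]
opening: 0.0003
gripper_force: 0.0
```

Call:
carry_out([
  [0.005,0,0,0,0,0],
  [0.02,0,0,0,0,0],
  [0.03,0,-0.03,0,0,0],
  [0.03,0,-0.07,0,0,0],
  [0.03,0.03,-0.11,0,0,0],
  [0.03,0.08,-0.12,0,0,0],
  [0.03,0.13,-0.12,0,0,0],
  [0.03,0.18,-0.12,0,0,0],
])

```text
clock: 40.05
tool_pos: [0.4571, -0.2213, 0.2312]
orientation: [-180.0, -0.0, -80.2]
force: [1.3, -0.7, 0.7]
opening: 0.0005
gripper_force: 0.0
```

Call:
carry_out([
  [0,0,0,0,0,0],
  [0,0,0,0,0,0],
  [0,0,0,0,0,0],
])

```text
clock: 40.42
tool_pos: [0.4595, -0.2205, 0.2308]
orientation: [180.0, -0.0, -80.2]
force: [0.3, 0.4, -0.1]
opening: 0.0003
gripper_force: 0.0
```

```bash
python3 - <<'E'
from h import *
st(); a,b=look(12,0); notch(a,'top');notch(b,'side')
plan(ct(-.075,.235),-80.1)
E
```

```text
{'clock': np.float64(40.425), 'tool_pos': array([ 0.459, -0.221,  0.231]), 'orientation': array([ 1.79988e+02, -3.00000e-03, -8.01730e+01]), 'force': array([ 0.263,  0.366, -0.074]), 'opening': np.float64(0.0), 'gripper_force': np.float64(0.0), 'joint_pos': array([-3.5260e+00,  4.6860e+00, -1.9448e+01,  6.0000e-03, -6.5877e+01,
        1.3350e+01])}
top [(np.float64(22.1), 3.75), (np.float64(15.7), 4.0), (np.float64(13.4), 3.5), (np.float64(2.4), 2.0)]
side [(np.float64(90.8), 1.75), (np.float64(84.5), 2.0), (np.float64(83.5), 1.5), (np.float64(73.9), 2.25)]
row [0.0027, -0.1809, -0.0046, 0.0009, 0.0002, -0.001]
```

Notch 2 confirmed, same signature as the start picture. Now notch 3.

Call:
carry_out([
  [0.001,-0.05,0,0,0,0],
  [0.002,-0.1,0,0,0,0],
  [0.003,-0.15,0,0,0,0],
  [0.003,-0.181,0,0,0,0],
  [0.003,-0.181,0.03,0,0,0],
  [0.003,-0.181,0.07,0,0,0],
  [0.003,-0.181,0.105,0,0,0],
  [0.003,-0.181,0.118,0,0,0],
])

```text
clock: 41.52
tool_pos: [0.6365, -0.192, 0.1099]
orientation: [179.7, 0.1, -80.2]
force: [-0.2, 0.1, 0.2]
opening: 0.0004
gripper_force: 0.0
```

Call:
carry_out([
  [0,0,0,0,0,0],
  [0,0,0,0,0,0],
  [0,0,0,0,0,0],
])

```text
clock: 41.9
tool_pos: [0.6384, -0.1924, 0.1146]
orientation: [-179.9, -0.0, -80.2]
force: [0.6, 0.1, -0.0]
opening: 0.0007
gripper_force: 0.0
```

```bash
python3 - <<'E'
from h import *
st()
for y in(-.0525,-.033,-.0115): plan(ct(y-.0095,.112),-80.1)
E
```

```text
{'clock': np.float64(41.9), 'tool_pos': array([ 0.638, -0.192,  0.115]), 'orientation': array([-1.79861e+02, -3.70000e-02, -8.01650e+01]), 'force': array([ 0.577,  0.074, -0.005]), 'opening': np.float64(0.001), 'gripper_force': np.float64(0.0), 'joint_pos': array([-5.1000e-02,  2.4504e+01, -8.6650e+00,  1.4000e-02, -5.6687e+01,
        9.8780e+00])}
row [-0.0135, 0.0003, 0.0026, -0.0024, -0.0006, -0.0011]
row [-0.033, 0.0004, 0.0025, -0.0024, -0.0006, -0.0011]
row [-0.0545, 0.0004, 0.0025, -0.0024, -0.0006, -0.0011]
```

Call:
carry_out([
  [-0.02,0,0.002,0,0,0],
  [-0.036,0,0.002,0,0,0],
  [-0.042,0,0.002,0,0,0],
  [-0.046,0,0.002,0,0,0],
  [-0.05,0,0.002,0,0,0],
  [-0.053,0,0.002,0,0,0],
  [-0.0545,0,0.002,0,0,0],
  [-0.0545,0,0.002,0,0,0],
])

```text
clock: 42.9
tool_pos: [0.6281, -0.1387, 0.1108]
orientation: [180.0, 0.0, -80.2]
force: [-0.1, -0.2, 0.3]
opening: 0.0006
gripper_force: 0.0
```

Call:
carry_out([
  [0.005,0,0,0,0,0],
  [0.02,0,0,0,0,0],
  [0.03,0,-0.03,0,0,0],
  [0.03,0,-0.07,0,0,0],
  [0.05,0.03,-0.11,0,0,0],
  [0.1,0.06,-0.12,0,0,0],
  [0.15,0.09,-0.12,0,0,0],
  [0.2,0.12,-0.12,0,0,0],
])

```text
clock: 43.9
tool_pos: [0.5431, -0.3587, 0.2315]
orientation: [-180.0, -0.0, -80.2]
force: [1.0, -1.8, 0.4]
opening: 0.0005
gripper_force: 0.0
```

Call:
carry_out([
  [0.05,0.02,0,0,0,0],
  [0.1,0.04,0,0,0,0],
  [0.15,0.04,0,0,0,0],
  [0.15,0.04,0,0,0,0],
  [0.15,0.04,0,0,0,0],
])

```text
clock: 44.52
tool_pos: [0.5295, -0.5116, 0.2302]
orientation: [180.0, 0.0, -80.3]
force: [-0.2, -0.1, 0.1]
opening: 0.0003
gripper_force: 0.0
```

```bash
python3 - <<'E'
from h import *
st(); a,b=look(13,0); notch(a,'top');notch(b,'side')
# stack + cover check (top view): cases with same pose, and cover plate bright mask
n='top'; u,v=px(n,[*BASE[:2],.136]).astype(int); w=36; bx=(u-w,v-w,u+w,v+w)
g=cv2.GaussianBlur(a,(3,3),0).astype(int)
pl=[px(n,[*P2(BASE,[[x,y]])[0],.136]).astype(int) for x,y in((.045,0),(-.045,0),(0,.03),(0,-.03))]
print('plate',[g[y,x].tolist() for x,y in pl],'bg',g[v-34,u-30].tolist())
thr=(np.median([g[y,x,2] for x,y in pl])+g[v-34,u-30,2])/2
k=np.zeros(g.shape[:2],np.uint8);k[bx[1]:bx[3],bx[0]:bx[2]]=(g[:,:,2]>thr)[bx[1]:bx[3],bx[0]:bx[2]]
np.save('k.npy',k); B=[(REC(110,90),[.136]),(REC(70,24),[.15,.168])]
r=fit(n,a,k,BASE,B,bx); print('cover',r[0].round(4),np.degrees(r[0][2]).round(1),r[1:],thr)
# compare other bystanders before/after
for nm,im0,im in(('top',cv2.imread('pics/t0.png'),a),('side',cv2.imread('pics/s0.png'),b)):
    for q,p in(('tub',(.79,.03,.03)),('calc',(.61,.33,.02)),('trays',(.38,-.55,.04))):
        x,y=px(nm,p).astype(int); d=cv2.GaussianBlur(cv2.absdiff(im0,im),(5,5),0)[max(y-25,0):y+25,x-25:x+25]; print(nm,q,d.mean().round(1),d.max())
E
```

```text
{'clock': np.float64(44.525), 'tool_pos': array([ 0.529, -0.512,  0.23 ]), 'orientation': array([ 1.79957e+02,  4.60000e-02, -8.02500e+01]), 'force': array([-0.2  , -0.118,  0.074]), 'opening': np.float64(0.0), 'gripper_force': np.float64(0.0), 'joint_pos': array([-2.8920e+01,  2.6270e+01,  9.9860e+00, -9.0000e-03, -7.3779e+01,
        3.8672e+01])}
top [(np.float64(74.6), 3.0), (np.float64(70.1), 2.75), (np.float64(43.4), 2.5), (np.float64(31.0), 3.25)]
side [(np.float64(1.8), 1.25), (np.float64(1.7), 1.75), (np.float64(1.7), 1.5), (np.float64(1.3), 1.0)]
plate [[134, 131, 126], [152, 149, 142], [147, 144, 137], [145, 143, 135]] bg [123, 114, 110]
cover [0.6183 0.1148 0.0778] 4.5 (np.float64(0.11543895304203033), np.float32(0.2690972)) 123.0
top tub 26.4 35
top calc 24.2 37
top trays 20.6 54
side tub 29.3 36
side calc 83.6 135
side trays 10.5 33
```

The lever reads 3.0 and the cover fits at (0.618, 0.115), 4.5°. I'll check the column once more, then hand in.

```bash
python3 - <<'E'
from h import *
fitstack(cv2.imread('pics/s12.png'),'side',3)
a=cv2.imread('pics/t13.png'); 
print(workorder.close_job())
E
```

```text
side err 0.0995
[[0.6173 0.1226 4.    ]
 [0.6157 0.1201 7.8   ]
 [0.598  0.1142 5.7   ]]
the job is handed in; nothing more can be done
None
```

The job is handed in: the lever was set to zero first, three black cases are stacked on the base plate with the cover on top, and the lever was then clicked to 3, resting in each notch. The last top view read the lever at 3.0 and put the cover within a few mm of the plate centre. My last side-view check of the column fitted poorly (top case read about 2 cm off), probably because the arm was in view. I handed in without clearing that up.

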